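# Fit a fragile ceramic filter candle and zero the litre counter

## Robot

A 6-joint arm with a two-finger parallel gripper is mounted at the origin on a cart in front of the work surface, level with it; the furniture and walls round the work are solid. World frame = base frame: x ahead of the robot, y to its left, z up, the work surface at z = 0. Lengths are in m, angles in rad, forces in N, time in s.
With the tool pointing down it reaches from about 0.25 to 0.775 m from the base axis. Payload 4 kg.
Tool frame: the origin (TCP) lies on the centre line of the jaws, within the pads' length; the fingertips stand 17 mm ahead of it and the grasp point (between the pads) lies 2 mm behind it; z points along the fingers, y is the line along which they close (so a half turn about z gives the same grasp; the last joint's range is limited). The gripper opens to 94 mm and grips with 3 to 60 N. Pads are 16 mm wide; open, the fingers measure 119 mm over their backs; the gripper's body (75 mm by 177 mm) begins 78 mm behind the grasp point.
Start: joints at [-1.349, 0.087, 1.371, -0, 1.684, -0.103], TCP at [0.176, -0.521, 0.199] pointing down, gripper open.
Joint ranges: [-3.1, 3.1], [-0.76, 2.03], [0.27, 2.55], [-1.08, 4.22], [0.17, 2.65], [-2.57, 2.57]. Speed limits (rad/s): [2.79, 2.79, 3.14, 3.14, 3.14, 3.14].

## Interface

Orientations are given as [roll, pitch, yaw] about the fixed x, y, z axes, in that order (R = Rz(yaw) Ry(pitch) Rx(roll)).
In Python, from bench import robot gives the robot as it stands.
- The arm moves only by the tool servo_tool, never from a script. Its argument "plan" is a list of rows, each a list of 7 numbers: the shift along the tool's x, y, z normalised to -1 to 1, where 1 is 0.1 m, then the turn, a rotation vector about the tool's x, y, z normalised to -1 to 1, where 1 is pi/2 rad, then the finger opening in mm, from 0 to 94. In form: [[x, y, z, ax, ay, az, gripper], ...]. A call has 1 to 12 rows; each row is the pose to reach, as a shift and turn from the pose commanded when the call began, along the tool's axes at that moment; what a row does not reach only later rows make up. A row lasts 1/12 s, in which the tool goes at most 41.7 mm and 7.16 degrees, less where a joint would pass 70% of its speed; a pose out of reach is approached as far as the arm can. A call with a number of a shift or a turn outside -1 to 1 is refused whole. A call with a gripper value outside its range is refused whole. The fingers move at their own pace and stop on an object; the grip force is fixed at half the most. Time passes only in rows, so rows that repeat a pose let the fingers close. It gives the time, the measured TCP pose, the force, the opening and the grip force at its end, in the units of the state.
- robot.get_obs(): the state, without advancing time (a new reading comes with each control period).
- robot.snapshot(name): name is "side" or "top"; returns the picture (400x640x3 uint8, red, green, blue); there is no depth.
- robot.camera_params(name): a dict with "camera_matrix" (3x3 intrinsics, pixels), "rvec" (rotation vector, rad) and "tvec" (3), from world to camera coordinates, as OpenCV has them. Camera axes: x right, y down, z forward; pixel columns grow to the right and rows downward; lengths in m; the calibration is good to about 2 mm. A picture is of the moment at which its call begins. camera_params takes no time and is no camera call.
- robot.close_job(): hands the job in; it is judged then, once.
Trained networks look in the newest picture that a camera, given by its name, has taken for a name from the list of things; names that differ only in an ending like _2 or _b are one class to them, and where a whole thing is asked for, a point or a joint stands for the part that bears it (a point fixed in the world has none). Each returns a list of dicts, best first, with "conf" (0 to 1); they miss things now and then, are a little off and sometimes report something else, mostly with a low value. They report only what shows in the picture. A call takes as long as a camera call.
- robot.find_in(thing, camera): "extent" ([centre column, centre row, width, height] in pixels, round what is visible of it).
The state is a dict: "time": time; "joint_positions": joint angles; "qvel": joint speeds; "joint_torque": joint torques, N m; "tool_pos": TCP position; "ee_rot": TCP orientation; "wrist_force": force on the tool from outside, world axes, zero at the start; "wrist_torque": the same for the moment, N m; "width": finger opening in m; "finger_force": force on a finger pad.
Only numpy, scipy, OpenCV 4.12 (cv2) and the standard library are available. Lean on these libraries where they do the work, as an engineer would, in place of code of your own. Each camera call takes 0.05 s, during which the arm holds its last target. There are 200 camera calls.

## Task

Change the filter in the water filter unit, handling the brittle ceramic candle gently: draw it out from under the cap of its cardboard packing tray by its spigot end, put it down clear of the cap, and take it again nearer its domed end. Slide it spigot first along the unit's cradle under the hood until its spigot has pressed the rubber seal fully home, and let go of it. Then turn the counter knob on the hood anticlockwise back to its zero stop, leaving the candle home and the mug, orange and tumbler where they stand.

Things in the scene. Friction and masses are not known exactly. Their poses are not given: they have to be found in the camera images.
- candle_mid (a point): Centre of the loose white ceramic filter candle, a level cylinder 50 mm in diameter, 170 mm long overall, 0.13 to 0.21 kg. Its x axis runs along it from the domed end to the spigot end; it may be rolled to any angle about x, and rolls on a flat surface. This point is 45 mm above the worktop while the candle lies in the tray or in the unit's cradle.
- candle_spigot (a point): Centre of the end face of the candle's spigot, at x = +85 mm from candle_mid. The spigot is a grey threaded stub 24 mm in diameter, 18 mm long; before it comes a grey mount 12 mm long, 50 mm in diameter like the white body.
- candle_dome (a point): Tip of the candle's round white end, at x = -85 mm from candle_mid (dome radius 25 mm). The ceramic is brittle: it breaks if the fingers press it with more than 45 N counted together (over 22 N a pad; 8 to 12 N a pad is ample to carry and push it), or if it is knocked or pushed against tray or unit with more than 30 N.
- pack: Cardboard packing tray, fixed, 285 mm long (x), 74 mm wide (y); origin: centre of its underside on the worktop. A V cradle (45 mm wide over all, 29 mm high) along its whole length carries the candle over y = 0, parallel to x, spigot to +x. At the start candle_mid is near x = -48 mm, its domed half under the cap; the open cradle up to x = 140 mm holds the whole candle (candle_mid near x = 50 mm).
- pack_cap (a point): Centre of the open mouth of the tray's cap, on the candle's axis, at pack x = -45 mm, 45 mm above the worktop. The cap is a cardboard tunnel from there to x = -142 mm, closed at that end, 79 mm high and 68 mm wide outside, 6 mm clear of the candle at the sides and top.
- unit: White water filter unit, fixed; origin on the worktop under the mouth of its hood, x axis into the hood. Base 78 mm wide, x = -165 to 120 mm. A steel V cradle like the tray's (45 mm wide, 29 mm high; candle axis over y = 0, 45 mm high) runs from x = -155 mm into the hood. The hood is a tunnel from x = 0 to 115 mm, 72 mm wide and 82 mm high outside, 6 mm clear of the candle.
- unit_home (a point): Where the end of the spigot is when fully home, inside the hood at unit x = 90 mm, y = 0, 45 mm high; 80 mm of the domed end then stand out. A rubber seal meets the spigot 6 to 10 mm before this, yields to a steady push of 3 N (the candle's friction in the cradle adds about 2 N), stays where it was pushed, and ends at a hard stop here.
- counter_grip (a point): Grip point of the counter knob, on its vertical axis on top of the hood (unit x = 36 mm, y = 0), 119 mm above the worktop. The grip is an upright black bar 42 mm long and 14 mm thick, from 94 to 126 mm above the worktop, over a disc 44 mm in diameter and a grey base 68 mm in diameter.
- counter (a joint): Angle of the counter knob, rad; 0 is the zero stop, where the bar lies along the unit's x axis, its white pointer line at the end towards the mouth, by the black mark on the hood's front rim. Grows clockwise seen from above; starts at 1.1 to 2.4; friction of 0.03 N m holds it where it is left.
- mug: Spotted mug, 93 mm high, a bystander; origin at its underside.
- orange: Orange, 65 mm, a bystander; origin at its underside.
- tumbler: Clear glass tumbler, 90 mm high, 79 mm in diameter, a bystander; origin at its underside.

How it is judged:
On the way, in this order (a step that is already met when the one before it is completed fails the run):
1. the candle is out from under the cap and put down, let go ((x of candle_mid in the frame of pack above 0.03 m or distance between candle_mid and pack above 0.12 m) and contact force between the fingers and candle below 0.05 N and linear speed of candle below 0.02 m/s and height (world z) of candle_mid below 0.055 m), for 0.2 s.
2. the candle lies in the unit, spigot first and fully home, let go (x of candle_spigot in the frame of unit above 0.0865 m and x of candle_mid in the frame of unit below 0.012 m and contact force between the fingers and candle below 0.05 N), for 0.2 s.
3. the counter is at its zero stop (value of joint counter below 0.1 rad), for 0.2 s.
At the end, for the whole second after the job is handed in: The candle lies at rest in the unit's cradle, spigot first, its spigot's end within 3.5 mm of the hard stop (x > 86.5 mm in the unit's frame), its middle within 6 mm of the cradle's centre line and its axis within 0.08 rad of it; the counter is within 0.1 rad of its zero stop (x of candle_spigot in the frame of unit above 0.0865 m and x of candle_mid in the frame of unit below 0.012 m and y of candle_mid in the frame of unit between -0.006 and 0.006 m and angle between the x axis of candle_mid and the x axis of unit, either way round below 0.08 rad and height (world z) of candle_mid below 0.05 m and linear speed of candle below 0.02 m/s and value of joint counter below 0.1 rad); the robot touches nothing.
It fails at once if the fingers press on the candle with more than 45 N in all (contact force between the fingers and candle above 45 N).
It fails at once if the candle is pressed or knocked against the unit with more than 30 N (contact force between candle and unit above 30 N).
It fails at once if the candle is pressed or knocked against the tray with more than 30 N (contact force between candle and pack above 30 N).
It fails at once if the candle is pressed or knocked, by all that touches it together, with more than 60 N (contact force between candle and anything else above 60 N).
It fails at once if a bystander is moved more than 30 mm (distance of any of mug, orange, tumbler from where it was at the start of the episode above 0.03 m).
It also fails if it takes over 72 s, if anything falls off the work surface, if the arm or the gripper's body presses on something with over 40 N, if the wrist force passes 120 N, or if a joint passes its speed limit or range.

## Working session

There is one attempt and no reset: what is moved stays moved. The work goes in short steps, Python scripts to look and compute and a tool call to move; the robot and the scene stay as the last step left them, time stands still between calls to the robot, and variables do not carry over. Pictures are saved under pics/ and viewed, at most 10 in all, crops included, and the job is handed in when it is done.

Besides the shell and the picture viewer there is one more tool, called after ">>>" as name(argument=value, ...) on one line, values as JSON. servo_tool: Moves the arm, as the interface text tells. Scaled input: -1 to 1 covers 0.1 m each way for a shift and pi/2 rad each way for a turn. Its arguments: {"type":"object","properties":{"plan":{"type":"array","items":{"type":"array","items":{"type":"number"}}}},"required":["plan"]}

```bash
mkdir -p pics; cat > h.py <<'E'
import numpy as np, cv2
from bench import robot
def cam(c):
    p=robot.camera_params(c); K=np.array(p["camera_matrix"],float); R=cv2.Rodrigues(np.array(p["rvec"],float))[0]; t=np.array(p["tvec"],float).ravel()
    return K,R,t
def proj(c,P):
    K,R,t=cam(c); q=(K@(R@np.atleast_2d(P).T+t[:,None])).T; return q[:,:2]/q[:,2:]
def onz(c,uv,z):
    K,R,t=cam(c); d=R.T@np.linalg.inv(K)@np.array([uv[0],uv[1],1.]); o=-R.T@t
    return o+d*(z-o[2])/d[2]
def tri(u1,u2,c1="side",c2="top"):
    Ps=[cam(c)[0]@np.c_[cam(c)[1],cam(c)[2]] for c in(c1,c2)]
    X=cv2.triangulatePoints(Ps[0],Ps[1],np.array(u1,float),np.array(u2,float)).ravel(); return X[:3]/X[3]
def save(c,n,crop=None,s=1):
    im=robot.snapshot(c)
    if crop: im=im[crop[1]:crop[3],crop[0]:crop[2]]
    cv2.imwrite("pics/"+n,cv2.resize(im[:,:,::-1],None,fx=s,fy=s,interpolation=cv2.INTER_CUBIC))
E
python3 - <<'E'
from h import *
np.set_printoptions(precision=4,suppress=True)
a=robot.snapshot("side");b=robot.snapshot("top")
cv2.imwrite("pics/a.png",a[:,:,::-1]);cv2.imwrite("pics/b.png",b[:,:,::-1])
for c in("side","top"):
    K,R,t=cam(c);print(c,-R.T@t,K[0,0])
    for n in["candle_mid","candle_spigot","candle_dome","pack","pack_cap","unit","unit_home","counter_grip","mug","orange","tumbler"]:
        try: print(n,[(np.round(d["extent"]).astype(int).tolist(),round(d["conf"],2)) for d in robot.find_in(n,c)[:2]])
        except Exception as e: print(n,e)
print(robot.get_obs())
E
```

```text
side [-0.1002  0.941   1.0517] 450.0335125378412
candle_mid [([301, 256, 14, 16], 0.76), ([324, 168, 11, 13], 0.51)]
candle_spigot [([302, 256, 20, 23], 0.8)]
candle_dome [([302, 256, 22, 20], 0.77)]
pack [([297, 269, 71, 70], 0.96)]
pack_cap [([299, 268, 74, 71], 0.86)]
unit [([334, 190, 69, 62], 0.91)]
unit_home [([336, 190, 62, 62], 0.93)]
counter_grip [([324, 167, 14, 14], 0.68)]
mug [([373, 139, 28, 36], 0.64)]
orange [([302, 256, 20, 20], 0.71), ([385, 165, 15, 19], 0.5)]
tumbler [([342, 139, 16, 30], 0.83), ([334, 189, 69, 62], 0.41)]
top [ 0.482  -0.0253  1.3915] 441.34777587429033
candle_mid [([243, 227, 30, 14], 0.97)]
candle_spigot [([241, 230, 30, 16], 0.96), ([362, 177, 11, 12], 0.23)]
candle_dome [([242, 227, 30, 19], 0.78)]
pack [([246, 226, 101, 26], 0.65)]
pack_cap [([243, 230, 98, 24], 0.89)]
unit [([355, 194, 54, 96], 0.68)]
unit_home [([354, 193, 52, 90], 0.6), ([242, 228, 32, 13], 0.22)]
counter_grip [([363, 176, 8, 12], 0.47)]
mug [([467, 191, 36, 33], 0.74)]
orange [([430, 228, 26, 23], 0.82)]
tumbler [([448, 156, 34, 28], 0.88)]
{'time': 1.2, 'joint_positions': array([-1.3491,  0.0872,  1.3707, -0.    ,  1.6836, -0.1031]), 'qvel': array([ 0.0015, -0.0005, -0.0011, -0.0001, -0.0013,  0.    ]), 'joint_torque': array([  0.0025, -34.0038, -30.26  ,   0.0722,   0.0236,   0.    ]), 'tool_pos': array([ 0.1755, -0.5213,  0.199 ]), 'ee_rot': array([3.1415, 0.    , 0.3248]), 'wrist_force': array([-0.7581,  0.8216, -0.5806]), 'wrist_torque': array([ 0.0018, -0.0301,  0.0061]), 'finger_force': 0.0, 'width': 0.09395186356842415}
```

View pics/a.png

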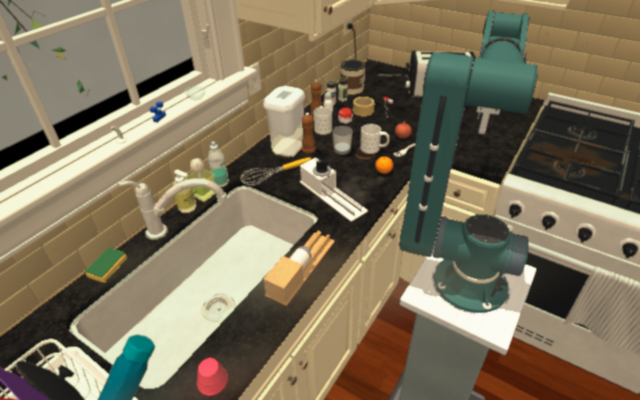

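View pics/b.png

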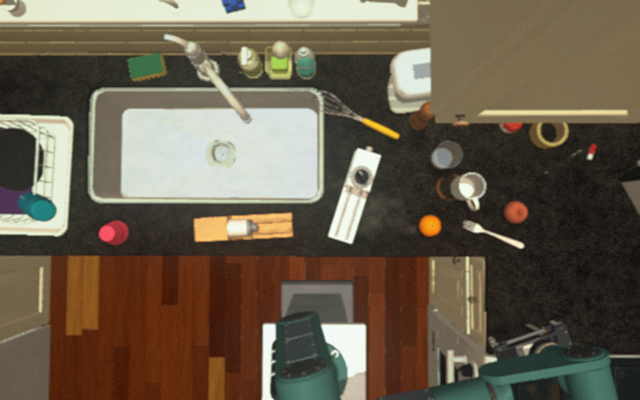

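Side view: the tray is at about (299,268) with the cap at lower left, and the unit at (334,190) with the hood at upper left. In the top view the tray is at (243,228), spigot to the right. The unit runs from (342,240) up to (370,150), and the knob is at (362,176).

```bash
python3 - <<'E'
import cv2,numpy as np
b=cv2.imread("pics/b.png");a=cv2.imread("pics/a.png")
c=cv2.resize(b[140:250,185:390],None,fx=3.9,fy=3.9,interpolation=cv2.INTER_CUBIC);cv2.imwrite("pics/b2.png",c)
c=cv2.resize(a[150:306,260:375],None,fx=3.8,fy=3.8,interpolation=cv2.INTER_CUBIC);cv2.imwrite("pics/a2.png",c)
E
```

```text
(no output)
```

View pics/b2.png

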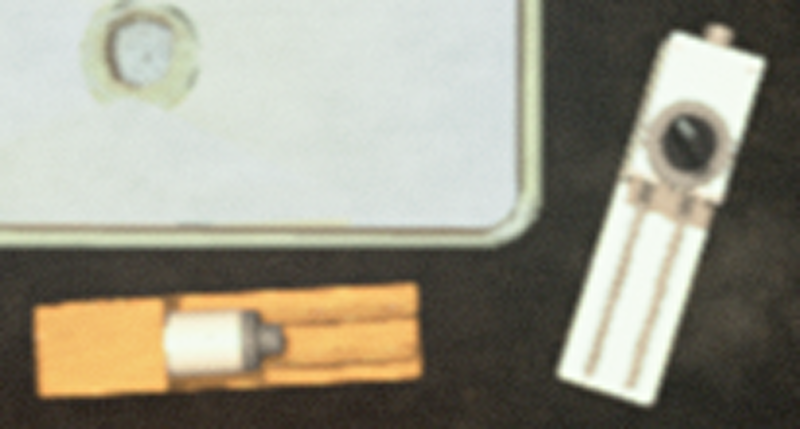

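View pics/a2.png

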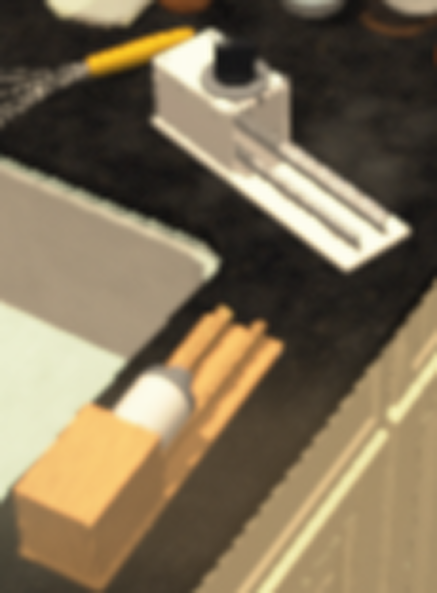

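The crops show the cap-top, tray, hood-top and base corners clearly. The candle is white with its grey spigot at crop (270,340). The knob's pointer points towards the upper left in the top view. I'll fit the poses to these corners in both views.

```bash
cat > fit.py <<'E'
from h import *
from scipy.optimize import least_squares
np.set_printoptions(precision=4,suppress=True)
T=lambda x,y:((x+.5)/3.9-.5+185,(y+.5)/3.9-.5+140)
S=lambda x,y:((x+.5)/3.8-.5+260,(y+.5)/3.8-.5+150)
def fit(obs,x0):
    def res(p,full=False):
        c,s=np.cos(p[2]),np.sin(p[2]);r=[]
        for cm,uv,P in obs:
            W=[p[0]+c*P[0]-s*P[1],p[1]+s*P[0]+c*P[1],P[2]+p[3]]
            r.append(proj(cm,W)[0]-uv)
        return np.ravel(r)
    f=least_squares(res,x0,loss="soft_l1"); print(f.x,np.round(res(f.x).reshape(-1,2),1).tolist()); return f.x
pk=fit([("top",T(34,307),(-.142,.034,.079)),("top",T(163,300),(-.045,.034,.079)),("top",T(165,393),(-.045,-.034,.079)),("top",T(38,397),(-.142,-.034,.079)),
("top",T(416,284),(.1425,.037,.005)),("top",T(423,377),(.1425,-.037,.005)),
("side",S(95,405),(-.045,.034,.079)),("side",S(175,440),(-.045,-.034,.079)),("side",S(90,527),(-.142,-.034,.079)),("side",S(17,490),(-.142,.034,.079)),("side",S(97,588),(-.1425,-.037,0))],[.39,.2,-1.6,0])
un=fit([("top",T(557,375),(-.165,.039,.005)),("top",T(652,405),(-.165,-.039,.005)),("top",T(670,33),(.115,.036,.082)),("top",T(766,62),(.115,-.036,.082)),
("side",S(208,30),(.115,-.036,.082)),("side",S(153,68),(.115,.036,.082)),("side",S(290,80),(0,-.036,.082)),("side",S(235,122),(0,.036,.082)),
("side",S(348,268),(-.165,.039,.005)),("side",S(410,230),(-.165,-.039,.005)),("side",S(153,122),(.12,.039,0))],[.45,-.13,-.2,0])
for n,u in(("knobdisc",(688,140)),("ptr",(683,127))): print(n,onz("top",T(*u),.12))
def fr(p,x,y): c,s=np.cos(p[2]),np.sin(p[2]); return p[0]+c*x-s*y,p[1]+s*x+c*y
print("knob",fr(un,.036,0),"home",fr(un,.09,0),"mouth axis",fr(un,-.155,0))
print("spig",onz("top",T(284,341),.045),onz("top",T(243,341),.06),"pred",fr(pk,.037,0),fr(pk,.019,0),fr(pk,.007,0))
E
python3 fit.py
```

```text
[ 0.4519  0.2127 -1.5199 -0.0015] [[0.7, 0.4], [0.1, 0.5], [0.5, -0.5], [0.6, 0.2], [-0.2, 0.6], [-0.9, 0.3], [-2.3, -0.5], [-3.4, -1.1], [0.3, -0.1], [-1.0, 0.1], [1.2, 2.2]]
[ 0.569  -0.1302 -0.3035 -0.0007] [[0.5, 0.5], [-0.1, 0.3], [0.8, -0.2], [-0.8, -0.4], [0.8, 0.0], [0.1, -2.4], [-0.3, 0.9], [-1.2, -2.0], [0.1, 0.5], [0.2, 0.4], [-0.4, 0.7]]
knobdisc [ 0.6032 -0.1379  0.12  ]
ptr [ 0.6129 -0.1343  0.12  ]
knob (np.float64(0.6033519462613777), np.float64(-0.1409612121383637)) home (np.float64(0.6548839527536784), np.float64(-0.15709974698132484)) mouth axis (np.float64(0.42108133070527676), np.float64(-0.0838786166752974))
spig [0.4531 0.1717 0.045 ] [0.4534 0.2012 0.06  ] pred (np.float64(0.4537815440767385), np.float64(0.17570664531277105)) (np.float64(0.4528663165949136), np.float64(0.19368336243955792)) (np.float64(0.4522561649403637), np.float64(0.2056678405240825))
```

>>> servo_tool(plan=[[1,-1,0,0,0,0,80],[1,-1,0,0,0,0,80],[1,-1,0,0,0,0,80],[1,-1,0,0,0,0,80]])

```text
time: 1.53
tool_pos: [0.2399, -0.391, 0.1993]
ee_rot: [-3.141, -0.002, 0.327]
wrist_force: [0.9, -0.5, 0.2]
width: 0.08
finger_force: 0.0
```

>>> servo_tool(plan=[[1,-1,0,0,0,0,70],[1,-1,0,0,0,0,70],[1,-1,0,0,0,0,70],[1,-1,0,0,0,0,70]])

```text
time: 1.87
tool_pos: [0.3025, -0.2642, 0.1994]
ee_rot: [-3.141, -0.002, 0.328]
wrist_force: [-0.3, -0.2, 0.9]
width: 0.0699
finger_force: 0.0
```

>>> servo_tool(plan=[[1,-1,0,0,0,0,70],[1,-1,0,0,0,0,70],[1,-1,0,0,0,0,70],[1,-1,0,0,0,0,70]])

```text
time: 2.2
tool_pos: [0.3653, -0.1373, 0.1994]
ee_rot: [-3.141, -0.002, 0.329]
wrist_force: [-0.7, 0.3, 0.2]
width: 0.0701
finger_force: 0.0
```

>>> servo_tool(plan=[[1,-1,0,0,0,0,70],[1,-1,0,0,0,0,70],[1,-1,0,0,0,0,70],[1,-1,0,0,0,0,70]])

```text
time: 2.53
tool_pos: [0.4281, -0.0104, 0.1991]
ee_rot: [-3.14, -0.002, 0.329]
wrist_force: [-0.4, 0.2, 0.1]
width: 0.0695
finger_force: 0.0
```

>>> servo_tool(plan=[[1,-1,0,0,0,0,70],[1,-1,0,0,0,0,70],[1,-1,0,0,0,0,70],[1,-1,0,0,0,0,70]])

```text
time: 2.87
tool_pos: [0.4909, 0.1165, 0.1986]
ee_rot: [-3.14, -0.001, 0.329]
wrist_force: [-1.0, 0.3, -0.2]
width: 0.07
finger_force: 0.0
```

>>> servo_tool(plan=[[-0.04,-1,0,0,0,-0.825,70],[-0.04,-1,0,0,0,-0.825,70],[-0.04,-1,0,0,0,-0.825,70],[-0.04,-1,0,0,0,-0.825,70],[-0.04,-1,0,0,0,-0.825,70],[-0.04,-1,0,0,0,-0.825,70],[-0.04,-1,0,0,0,-0.825,70],[-0.04,-1,0,0,0,-0.825,70],[-0.04,-1,0,0,0,-0.825,70],[-0.04,-1,0,0,0,-0.825,70],[-0.04,-1,0,0,0,-0.825,70],[-0.04,-1,0,0,0,-0.825,70]])

```text
time: 3.87
tool_pos: [0.4541, 0.2056, 0.199]
ee_rot: [3.142, 0.0, 1.621]
wrist_force: [0.7, -0.6, -1.2]
width: 0.0698
finger_force: 0.0
```

>>> servo_tool(plan=[[0.05,-0.02,0.5,0,0,0,70],[0.05,-0.02,1,0,0,0,70],[0.05,-0.02,1,0,0,0,70],[0.05,-0.02,1,0,0,0,70],[0.05,-0.02,1,0,0,0,70]])

```text
time: 4.28
tool_pos: [0.4513, 0.2104, 0.0983]
ee_rot: [-3.14, 0.001, 1.62]
wrist_force: [-0.3, 0.4, 0.8]
width: 0.0701
finger_force: 0.0
```

>>> servo_tool(plan=[[0,0,0.15,0,0,0,70],[0,0,0.3,0,0,0,70],[0,0,0.45,0,0,0,70],[0,0,0.54,0,0,0,70],[0,0,0.54,0,0,0,70],[0,0,0.54,0,0,0,70]])

```text
time: 4.78
tool_pos: [0.4529, 0.2108, 0.0464]
ee_rot: [3.14, -0.0, 1.62]
wrist_force: [0.2, -0.1, 0.6]
width: 0.0702
finger_force: 0.0
```

```bash
python3 - <<'E'
from h import *
a=robot.snapshot("side")[205:325,240:370,::-1];b=robot.snapshot("top")[180:260,180:310,::-1]
cv2.imwrite("pics/c.png",np.vstack([cv2.resize(x,None,fx=3,fy=3,interpolation=cv2.INTER_CUBIC) for x in(a,b[:79])]))
o=robot.get_obs();print(o["tool_pos"],o["wrist_force"])
E
```

```text
[0.45322386 0.21098827 0.0468421 ] [-0.78788863 -0.4908741  -0.01095886]
```

View pics/c.png

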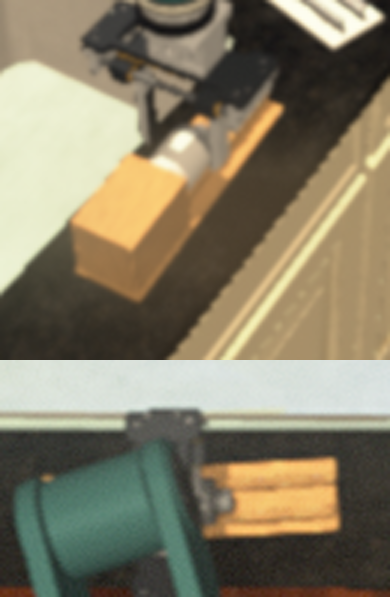

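The fingers straddle the white body, one each side, clear of the cap, with the mount and spigot showing ahead of them. Closing gently.

>>> servo_tool(plan=[[0,0,0,0,0,0,60],[0,0,0,0,0,0,56],[0,0,0,0,0,0,54],[0,0,0,0,0,0,53],[0,0,0,0,0,0,52],[0,0,0,0,0,0,52]])

```text
time: 5.38
tool_pos: [0.4519, 0.2105, 0.045]
ee_rot: [3.142, 0.0, 1.621]
wrist_force: [-0.5, 0.5, -0.5]
width: 0.0519
finger_force: 0.0
```

>>> servo_tool(plan=[[0,0,0,0,0,0,51.5],[0,0,0,0,0,0,51],[0,0,0,0,0,0,50.5],[0,0,0,0,0,0,50.5]])

```text
time: 5.72
tool_pos: [0.4521, 0.2105, 0.045]
ee_rot: [3.141, 0.0, 1.621]
wrist_force: [1.1, -0.4, 0.3]
width: 0.0502
finger_force: 0.3
```

>>> servo_tool(plan=[[0,0,0,0,0,0,50.2],[0,0,0,0,0,0,50],[0,0,0,0,0,0,49.8],[0,0,0,0,0,0,49.8]])

```text
time: 6.05
tool_pos: [0.4522, 0.2105, 0.0451]
ee_rot: [3.141, 0.0, 1.621]
wrist_force: [1.7, -1.1, 0.9]
width: 0.0499
finger_force: 0.7
```

>>> servo_tool(plan=[[0,0,0,0,0,0,49.5],[0,0,0,0,0,0,49.3],[0,0,0,0,0,0,49.3]])

```text
time: 6.3
tool_pos: [0.4523, 0.2105, 0.0452]
ee_rot: [3.14, 0.0, 1.621]
wrist_force: [2.2, 0.2, -0.3]
width: 0.0497
finger_force: 1.0
```

>>> servo_tool(plan=[[0,0,0,0,0,0,49],[0,0,0,0,0,0,48.8],[0,0,0,0,0,0,48.8]])

```text
time: 6.55
tool_pos: [0.4525, 0.2106, 0.0453]
ee_rot: [3.14, 0.0, 1.621]
wrist_force: [2.9, -1.3, 1.1]
width: 0.0489
finger_force: 1.5
```

>>> servo_tool(plan=[[0,0.01,0,0,0,0,48.8],[0,0.01,0,0,0,0,48.8],[0,0.01,0,0,0,0,48.8]])

```text
time: 6.8
tool_pos: [0.4528, 0.2106, 0.0449]
ee_rot: [-3.141, 0.0, 1.621]
wrist_force: [1.6, -1.1, 2.3]
width: 0.0487
finger_force: 1.0
```

>>> servo_tool(plan=[[0,0,0,0,0,0,48.6],[0,0,0,0,0,0,48.4],[0,0,0,0,0,0,48.4]])

```text
time: 7.05
tool_pos: [0.4529, 0.2106, 0.045]
ee_rot: [3.141, 0.0, 1.621]
wrist_force: [2.8, -0.3, 0.8]
width: 0.0485
finger_force: 1.1
```

>>> servo_tool(plan=[[0,0.01,0,0,0,0,48],[0,0.01,0,0,0,0,47.8],[0,0.01,0,0,0,0,47.8]])

```text
time: 7.3
tool_pos: [0.4533, 0.2106, 0.0448]
ee_rot: [-3.14, 0.0, 1.621]
wrist_force: [-0.6, -0.1, 2.6]
width: 0.048
finger_force: 4.0
```

>>> servo_tool(plan=[[0,0,0,0,0,0,47.5],[0,0,0,0,0,0,47.3],[0,0,0,0,0,0,47.3]])

```text
time: 7.55
tool_pos: [0.4533, 0.2106, 0.0448]
ee_rot: [-3.14, 0.0, 1.621]
wrist_force: [-1.6, -0.3, 2.9]
width: 0.0476
finger_force: 9.4
```

>>> servo_tool(plan=[[-0.04,0,0,0,0,0,47.3],[-0.1,0,0,0,0,0,47.3],[-0.2,0,0,0,0,0,47.3],[-0.3,0,0,0,0,0,47.3],[-0.4,0,0,0,0,0,47.3],[-0.5,0,0,0,0,0,47.3],[-0.5,0,0,0,0,0,47.3]])

```text
time: 8.13
tool_pos: [0.4562, 0.1578, 0.0448]
ee_rot: [-3.141, 0.003, 1.619]
wrist_force: [-1.7, -2.5, 2.5]
width: 0.0472
finger_force: 9.4
```

>>> servo_tool(plan=[[-0.04,0,0,0,0,0,47.3],[-0.1,0,0,0,0,0,47.3],[-0.2,0,0,0,0,0,47.3],[-0.3,0,0,0,0,0,47.3],[-0.37,0,0,0,0,0,47.3],[-0.42,0,0,0,0,0,47.3],[-0.42,0,0,0,0,0,47.3]])

```text
time: 8.72
tool_pos: [0.4584, 0.1169, 0.0448]
ee_rot: [-3.141, 0.002, 1.619]
wrist_force: [-2.2, -0.9, 2.5]
width: 0.0471
finger_force: 9.3
```

```bash
python3 - <<'E'
from h import *
a=robot.snapshot("side")[205:325,240:370,::-1];b=robot.snapshot("top")[180:260,180:310,::-1]
cv2.imwrite("pics/d.png",np.vstack([cv2.resize(x,None,fx=3,fy=3,interpolation=cv2.INTER_CUBIC) for x in(a,b[:79])]))
o=robot.get_obs();print(o["tool_pos"],o["wrist_force"],o["finger_force"])
E
```

```text
[0.45838711 0.11701446 0.04483555] [-2.12513885 -3.02858483  1.99305437] 9.367293119430542
```

View pics/d.png

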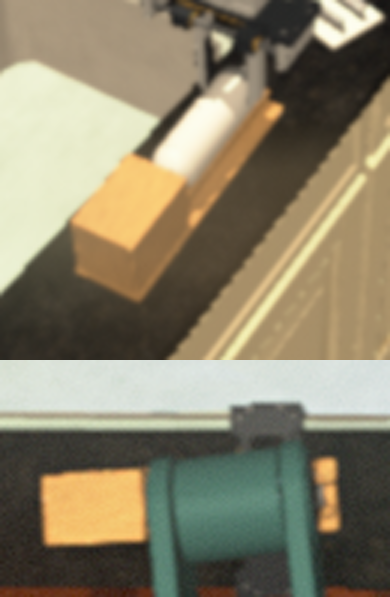

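The candle is out of the cap: the whole white body to the dome is visible in front of the mouth. Now I'll release it, move back 66 mm and regrip.

>>> servo_tool(plan=[[0,0,0,0,0,0,48.5],[0,0,0,0,0,0,50],[0,0,0,0,0,0,55],[0,0,0,0,0,0,60],[0,0,0,0,0,0,60],[0,0,0,0,0,0,60],[0,0,0,0,0,0,60],[0,0,0,0,0,0,60]])

```text
time: 9.48
tool_pos: [0.4586, 0.1188, 0.045]
ee_rot: [3.141, 0.0, 1.621]
wrist_force: [-0.1, -0.9, 0.0]
width: 0.0601
finger_force: 0.0
```

>>> servo_tool(plan=[[0.2,0,0,0,0,0,60],[0.4,0,0,0,0,0,60],[0.66,0,0,0,0,0,60],[0.66,0,0,0,0,0,60],[0.66,0,0,0,0,0,54],[0.66,0,0,0,0,0,52],[0.66,0,0,0,0,0,50],[0.66,0,0,0,0,0,49],[0.66,0,0,0,0,0,48.5],[0.66,0,0,0,0,0,48.2],[0.66,0,0,0,0,0,48.2]])

```text
time: 10.4
tool_pos: [0.4548, 0.1839, 0.0448]
ee_rot: [-3.141, 0.001, 1.62]
wrist_force: [-0.9, -1.6, 0.4]
width: 0.0479
finger_force: 1.1
```

>>> servo_tool(plan=[[0,0,0,0,0,0,48],[0,0,0,0,0,0,47.8],[0,0,0,0,0,0,47.6],[0,0,0,0,0,0,47.6]])

```text
time: 10.73
tool_pos: [0.4548, 0.1844, 0.0448]
ee_rot: [-3.141, 0.001, 1.621]
wrist_force: [-1.8, -1.9, 1.0]
width: 0.0478
finger_force: 6.2
```

>>> servo_tool(plan=[[0,0,0,0,0,0,47.4],[0,0,0,0,0,0,47.2],[0,0,0,0,0,0,47.2],[0,0,-0.02,0,0,0,47.2],[0,0,-0.05,0,0,0,47.2],[0,0,-0.1,0,0,0,47.2],[0,0,-0.15,0,0,0,47.2],[0,0,-0.2,0,0,0,47.2],[0,0,-0.2,0,0,0,47.2]])

```text
time: 11.48
tool_pos: [0.4564, 0.1851, 0.0667]
ee_rot: [3.138, -0.001, 1.621]
wrist_force: [-0.8, 0.0, -1.0]
width: 0.0474
finger_force: 10.6
```

>>> servo_tool(plan=[[0,0,-0.08,0,0,0,47.2],[0,0,-0.2,0,0,0,47.2],[0,0,-0.35,0,0,0,47.2],[0,0,-0.5,0,0,0,47.2],[0,0,-0.62,0,0,0,47.2],[0,0,-0.7,0,0,0,47.2],[0,0,-0.7,0,0,0,47.2]])

```text
time: 12.07
tool_pos: [0.4566, 0.1851, 0.1378]
ee_rot: [3.137, -0.001, 1.621]
wrist_force: [-0.3, 0.2, -0.5]
width: 0.0477
finger_force: 10.6
```

```bash
python3 - <<'E'
from h import *
a=robot.snapshot("side")[165:300,240:375,::-1]
cv2.imwrite("pics/e.png",cv2.resize(a,None,fx=4,fy=4,interpolation=cv2.INTER_CUBIC))
o=robot.get_obs();print(o["tool_pos"],o["wrist_force"],o["wrist_torque"],o["finger_force"])
E
```

```text
[0.45586426 0.18486544 0.13625023] [ 0.19357748  0.22343969 -1.38617886] [-0.0224471  -0.10653831  0.03766025] 10.602846890687943
```

View pics/e.png

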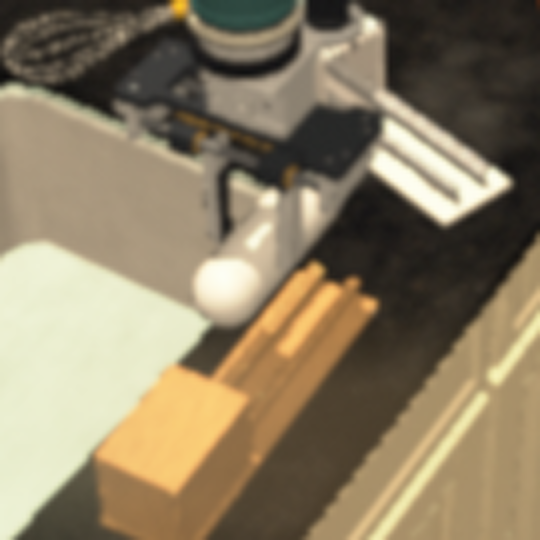

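The candle hangs level in the jaws, dome at crop (230,290), clear of the tray. Carrying it to above the unit's cradle.

>>> servo_tool(plan=[[-0.1,0,0,0,0,0,47.2],[-0.25,0,0,0,0,0,47.2],[-0.45,0,0,0,0,0,47.2],[-0.65,0,0,0,0,0,47.2],[-0.85,0,0,0,0,0,47.2],[-1,0,0,0,0,0,47.2]])

```text
time: 12.62
tool_pos: [0.4591, 0.0826, 0.1335]
ee_rot: [-3.139, 0.001, 1.62]
wrist_force: [-0.8, 0.3, -0.8]
width: 0.0476
finger_force: 10.6
```

>>> servo_tool(plan=[[-0.15,0,0,0,0,0,47.2],[-0.35,0,0,0,0,0,47.2],[-0.55,0,0,0,0,0,47.2],[-0.75,0,0,0,0,0,47.2],[-0.9,0,0,0,0,0,47.2],[-1,0,0,0,0,0,47.2]])

```text
time: 13.12
tool_pos: [0.4641, -0.017, 0.1336]
ee_rot: [-3.139, 0.0, 1.619]
wrist_force: [-0.3, 1.0, -2.1]
width: 0.0478
finger_force: 10.6
```

>>> servo_tool(plan=[[-0.07,-0.01,0,0,0,-0.04,47.2],[-0.14,-0.03,0,0,0,-0.1,47.2],[-0.21,-0.04,0,0,0,-0.17,47.2],[-0.28,-0.05,0,0,0,-0.24,47.2],[-0.35,-0.06,0,0,0,-0.31,47.2],[-0.42,-0.08,0,0,0,-0.38,47.2],[-0.5,-0.1,0,0,0,-0.45,47.2],[-0.57,-0.12,0,0,0,-0.52,47.2],[-0.65,-0.13,0,0,0,-0.59,47.2],[-0.7,-0.14,0,0,0,-0.66,47.2],[-0.75,-0.15,0,0,0,-0.73,47.2],[-0.79,-0.16,0,0,0,-0.775,47.2]])

```text
time: 14.12
tool_pos: [0.4523, -0.0952, 0.134]
ee_rot: [-3.141, -0.002, 2.843]
wrist_force: [0.3, 0.8, -1.8]
width: 0.0474
finger_force: 10.6
```

```bash
python3 - <<'E'
from h import *
A=robot.snapshot("side");B=robot.snapshot("top")
a=A[130:280,270:400,::-1];b=B[150:260,290:420,::-1]
cv2.imwrite("pics/f.png",np.hstack([cv2.resize(x,None,fx=4,fy=4,interpolation=cv2.INTER_CUBIC)[:440,:400] for x in(a,b)]))
o=robot.get_obs();print(o["tool_pos"],o["ee_rot"],o["wrist_force"],o["finger_force"])
E
```

```text
[ 0.45232656 -0.09523293  0.13404649] [-3.14131974e+00 -1.87030730e-03  2.83695127e+00] [ 0.20435572 -0.15148051 -1.72354153] 10.609299838542938
```

View pics/f.png

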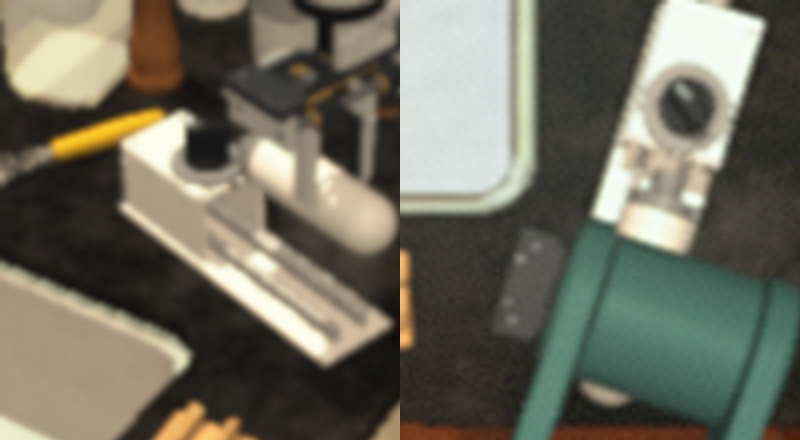

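Side view: the candle is held level above the cradle, with the spigot just short of the hood and its knob. Top view: the spigot tip is near crop (680,160), in line with the hood.

```bash
python3 - <<'E'
from h import *
np.set_printoptions(precision=4,suppress=True)
o=np.array([.569,-.1302]);c,s=np.cos(-.3035),np.sin(-.3035)
U=lambda p:np.array([c*(p[0]-o[0])+s*(p[1]-o[1]),-s*(p[0]-o[0])+c*(p[1]-o[1])])
t=lambda x,y:(290+(x-400+.5)/4-.5,150+(y+.5)/4-.5)
for n,u in (("spig",(681,155)),("bodyL",(622,205)),("bodyR",(692,228)),("mountface",(676,180))): print(n,U(onz("top",t(*u),.136)))
print("tcp",U(robot.get_obs()["tool_pos"]))
# knob outline + pointer
im=robot.snapshot("top"); 
ks=proj("top",[.6033,-.1405,.126])[0]; print("knob px",ks)
g=cv2.cvtColor(im,cv2.COLOR_RGB2GRAY); r=np.round(ks).astype(int); print(r); print(g[r[1]-8:r[1]+9,r[0]-8:r[0]+9])
E
```

```text
spig [-0.003  -0.0039]
bodyL [-0.0496  0.0256]
bodyR [-0.0504 -0.0267]
mountface [-0.0211 -0.0058]
tcp [-0.1218 -0.0015]
knob px [362.1169 175.2928]
[362 175]
[[238 225 208 192 184 184 182 180 181 182 181 188 203 222 236 246 247]
 [220 199 184 179 174 166 165 165 171 170 176 182 184 194 218 236 246]
 [197 182 177 168 148 131 115 117 121 133 154 165 173 182 195 218 236]
 [187 178 162 133 115 113 101  84  73  85 107 126 150 168 182 193 220]
 [182 172 135  97  98 136 138 105  68  64  69  88 115 146 171 178 198]
 [175 147 105  68  84 129 150 131  98  68  60  67  84 120 151 173 186]
 [162 125  79  51  61 100 134 142 121  84  60  63  68  96 134 163 175]
 [144 104  68  50  52  65  99 120 119  80  65  61  62  75 115 156 172]
 [130  91  63  49  48  52  68  83  82  68  61  59  63  75 107 147 172]
 [129  88  65  60  51  46  51  63  69  67  61  63  60  69 101 145 174]
 [136  92  70  63  55  49  46  52  59  67  66  60  60  67 101 149 174]
 [143  96  73  68  62  56  51  46  57  60  64  59  54  74 122 156 177]
 [152 113  77  66  67  60  56  48  51  60  67  62  62  88 135 166 181]
 [168 133  92  73  67  63  55  49  48  53  59  61  75 108 150 174 180]
 [177 155 113  81  66  65  63  51  48  46  51  61  90 134 167 178 186]
 [179 172 145 108  85  72  64  53  52  52  60  76 105 145 173 179 184]
 [179 179 171 149 126 105  88  77  78  74  87  97 120 149 173 187 195]]
```

>>> servo_tool(plan=[[0.04,0.01,0.1,0,0,0,47.2],[0.08,0.01,0.25,0,0,0,47.2],[0.08,0.01,0.4,0,0,0,47.2],[0.08,0.01,0.55,0,0,0,47.2],[0.08,0.01,0.67,0,0,0,47.2],[0.08,0.01,0.75,0,0,0,47.2],[0.08,0.01,0.78,0,0,0,47.2],[0.08,0.01,0.78,0,0,0,47.2]])

```text
time: 14.93
tool_pos: [0.4449, -0.091, 0.0558]
ee_rot: [3.142, -0.002, 2.838]
wrist_force: [0.3, 0.0, -1.0]
width: 0.0478
finger_force: 10.6
```

>>> servo_tool(plan=[[0,0,0.01,0,0,0,47.2],[0,0,0.03,0,0,0,47.2],[0,0,0.05,0,0,0,47.2],[0,0,0.06,0,0,0,47.2],[0,0,0.06,0,0,0,47.2],[0,0,0.06,0,0,0,47.2]])

```text
time: 15.43
tool_pos: [0.4458, -0.0915, 0.0511]
ee_rot: [-3.142, 0.0, 2.838]
wrist_force: [0.1, -0.6, -1.9]
width: 0.0474
finger_force: 10.6
```

>>> servo_tool(plan=[[0,0,0.01,0,0,0,47.2],[0,0,0.02,0,0,0,47.2],[0,0,0.03,0,0,0,47.2],[0,0,0.03,0,0,0,47.2],[0,0,0.03,0,0,0,47.2]])

```text
time: 15.85
tool_pos: [0.4457, -0.0914, 0.0479]
ee_rot: [-3.142, -0.0, 2.838]
wrist_force: [0.1, 0.3, -0.8]
width: 0.0471
finger_force: 10.6
```

>>> servo_tool(plan=[[0,0,0.01,0,0,0,47.2],[0,0,0.02,0,0,0,47.2],[0,0,0.02,0,0,0,47.2],[0,0,0.02,0,0,0,47.2]])

```text
time: 16.18
tool_pos: [0.4457, -0.0915, 0.0459]
ee_rot: [-3.141, -0.0, 2.838]
wrist_force: [-1.3, 0.6, -2.3]
width: 0.0475
finger_force: 10.6
```

>>> servo_tool(plan=[[0,0,0.01,0,0,0,47.2],[0,0,0.01,0,0,0,47.2],[0,0,0.01,0,0,0,47.2]])

```text
time: 16.43
tool_pos: [0.4459, -0.0915, 0.0451]
ee_rot: [-3.142, 0.0, 2.838]
wrist_force: [0.1, -0.8, -0.8]
width: 0.0472
finger_force: 10.7
```

>>> servo_tool(plan=[[0,0,0.01,0,0,0,47.2],[0,0,0.01,0,0,0,47.6],[0,0,0.01,0,0,0,48],[0,0,0.01,0,0,0,48.5],[0,0,0.01,0,0,0,49],[0,0,0.01,0,0,0,50],[0,0,0.01,0,0,0,55],[0,0,0.01,0,0,0,60],[0,0,0.01,0,0,0,60]])

```text
time: 17.18
tool_pos: [0.4456, -0.0915, 0.0437]
ee_rot: [-3.141, -0.0, 2.838]
wrist_force: [0.4, 0.1, 0.4]
width: 0.0594
finger_force: 0.0
```

```bash
cat > prof.py <<'E'
from h import *
np.set_printoptions(precision=4,suppress=True,linewidth=200)
o=np.array([.569,-.1302]);c,s=np.cos(-.3035),np.sin(-.3035)
W=lambda x,y,z:[o[0]+c*x-s*y,o[1]+s*x+c*y,z]
U=lambda p:np.array([c*(p[0]-o[0])+s*(p[1]-o[1]),-s*(p[0]-o[0])+c*(p[1]-o[1])])
for cm,x0,x1,z in(("top",-.21,.03,.068),("side",-.21,-.02,.06)):
    im=cv2.cvtColor(robot.snapshot(cm),cv2.COLOR_RGB2GRAY).astype(np.float32)
    xs=np.arange(x0,x1,.004)
    rows=[]
    for y in(-.01,0,.01):
        q=proj(cm,[W(x,y,z) for x in xs]).astype(np.float32)
        rows.append(cv2.remap(im,q[:,0:1],q[:,1:2],cv2.INTER_LINEAR).ravel())
    print(cm); print([(int(round(x*1000)),)+tuple(int(r[i]) for r in rows) for i,x in enumerate(xs)])
print("tcp",U(robot.get_obs()["tool_pos"]))
for t in("candle_mid","candle_spigot"):
  for cm in("top","side"):
    for d in robot.find_in(t,cm)[:1]: print(t,cm,d, U(onz(cm,d["extent"][:2],.06)))
E
python3 prof.py
```

```text
top
[(-210, 53, 36, 33), (-206, 36, 35, 31), (-202, 33, 37, 36), (-198, 33, 37, 36), (-194, 45, 82, 74), (-190, 81, 138, 130), (-186, 94, 123, 120), (-182, 75, 78, 80), (-178, 77, 75, 75), (-174, 84, 85, 83), (-170, 88, 89, 88), (-166, 91, 92, 93), (-162, 97, 96, 95), (-158, 99, 99, 101), (-154, 106, 103, 102), (-150, 106, 107, 107), (-146, 112, 111, 110), (-142, 116, 116, 116), (-138, 119, 120, 120), (-134, 120, 122, 122), (-130, 124, 121, 124), (-126, 121, 120, 122), (-122, 115, 118, 117), (-118, 109, 112, 111), (-114, 107, 108, 108), (-110, 104, 104, 105), (-106, 103, 102, 102), (-102, 96, 101, 100), (-98, 96, 96, 97), (-94, 91, 92, 92), (-90, 82, 84, 85), (-86, 98, 91, 90), (-82, 180, 181, 173), (-78, 236, 244, 241), (-74, 241, 247, 245), (-70, 240, 247, 244), (-66, 239, 246, 244), (-62, 241, 246, 245), (-58, 237, 246, 245), (-54, 196, 218, 213), (-50, 149, 178, 164), (-46, 145, 174, 149), (-42, 140, 167, 138), (-38, 144, 153, 137), (-34, 149, 147, 139), (-30, 153, 163, 139), (-26, 178, 204, 197), (-22, 193, 221, 225), (-18, 180, 204, 201), (-14, 164, 196, 190), (-10, 153, 196, 1
[... 941 characters left out ...]
8, 136, 141, 232), (-74, 140, 141, 229), (-70, 141, 136, 229), (-66, 138, 128, 227), (-62, 133, 126, 229), (-58, 125, 129, 232), (-54, 120, 138, 229), (-50, 118, 138, 213), (-46, 115, 138, 180), (-42, 115, 134, 153), (-38, 115, 133, 143), (-34, 114, 133, 139), (-30, 115, 133, 140), (-26, 115, 133, 144), (-22, 115, 132, 145)]
tcp [-0.1292  0.0001]
candle_mid top {'extent': [348.5, 222.8, 19.4, 50.9], 'conf': 0.81} [-0.1057 -0.0066]
candle_mid side {'extent': [351.3, 200.3, 33.0, 24.5], 'conf': 0.95} [-0.1342  0.0123]
candle_spigot top {'extent': [349.7, 207.9, 15.8, 18.4], 'conf': 0.63} [-0.0618  0.0033]
candle_spigot side {'extent': [300.8, 267.0, 74.9, 73.0], 'conf': 0.51} [-0.2542  0.3232]
```

>>> servo_tool(plan=[[0.12,0,-0.02,0,0,0,60],[0.22,0,-0.02,0,0,0,60],[0.22,0,-0.02,0,0,0,60],[0.22,0,-0.02,0,0,0,55],[0.22,0,-0.02,0,0,0,52],[0.22,0,-0.02,0,0,0,50],[0.22,0,-0.02,0,0,0,49],[0.22,0,-0.02,0,0,0,48.5],[0.22,0,-0.02,0,0,0,48.2],[0.22,0,-0.02,0,0,0,48.2]])

```text
time: 18.32
tool_pos: [0.425, -0.0848, 0.046]
ee_rot: [3.141, 0.0, 2.838]
wrist_force: [0.7, 0.7, -0.6]
width: 0.0482
finger_force: 0.2
```

>>> servo_tool(plan=[[0,0,0,0,0,0,48],[0,0,0,0,0,0,47.8],[0,0,0,0,0,0,47.6],[0,0,0,0,0,0,47.6]])

```text
time: 18.65
tool_pos: [0.425, -0.0847, 0.0461]
ee_rot: [3.141, 0.0, 2.838]
wrist_force: [1.7, 0.9, -0.5]
width: 0.0475
finger_force: 0.7
```

>>> servo_tool(plan=[[0,0,0,0,0,0,47.4],[0,0,0,0,0,0,47.3],[0,0,0,0,0,0,47.3]])

```text
time: 18.9
tool_pos: [0.425, -0.0847, 0.0461]
ee_rot: [3.141, 0.0, 2.838]
wrist_force: [0.4, 1.6, 1.4]
width: 0.0476
finger_force: 2.3
```

>>> servo_tool(plan=[[0,0.005,0,0,0,0,47.2],[0,0.005,0,0,0,0,47],[0,0.005,0,0,0,0,47]])

```text
time: 19.15
tool_pos: [0.425, -0.0846, 0.046]
ee_rot: [-3.141, 0.0, 2.838]
wrist_force: [0.1, -0.6, -0.1]
width: 0.0472
finger_force: 4.7
```

>>> servo_tool(plan=[[0,0,0,0,0,0,46.9],[0,0,0,0,0,0,46.8],[0,0,0,0,0,0,46.8]])

```text
time: 19.4
tool_pos: [0.4249, -0.0845, 0.046]
ee_rot: [-3.141, 0.0, 2.838]
wrist_force: [1.0, 0.2, 0.2]
width: 0.047
finger_force: 6.6
```

>>> servo_tool(plan=[[0,0,0,0,0,0,46.6],[0,0,0,0,0,0,46.5],[0,0,0,0,0,0,46.5],[-0.03,0,0,0,0,0,46.5],[-0.08,0,0,0,0,0,46.5],[-0.15,0,0,0,0,0,46.5],[-0.22,0,0,0,0,0,46.5],[-0.29,0,0,0,0,0,46.5],[-0.36,0,0,0,0,0,46.5],[-0.4,0,0,0,0,0,46.5],[-0.4,0,0,0,0,0,46.5]])

```text
time: 20.32
tool_pos: [0.4627, -0.0965, 0.0459]
ee_rot: [-3.141, -0.002, 2.838]
wrist_force: [-3.7, 0.2, 4.5]
width: 0.0471
finger_force: 10.7
```

>>> servo_tool(plan=[[-0.03,0,0,0,0,0,46.5],[-0.09,0,0,0,0,0,46.5],[-0.15,0,0,0,0,0,46.5],[-0.21,0,0,0,0,0,46.5],[-0.27,0,0,0,0,0,46.5],[-0.33,0,0,0,0,0,46.5],[-0.39,0,0,0,0,0,46.5],[-0.44,0,0,0,0,0,46.5],[-0.47,0,0,0,0,0,46.5],[-0.48,0,0,0,0,0,46.5],[-0.48,0,0,0,0,0,46.5]])

```text
time: 21.23
tool_pos: [0.5086, -0.1111, 0.0459]
ee_rot: [-3.141, -0.001, 2.838]
wrist_force: [-4.2, -1.5, 3.3]
width: 0.0465
finger_force: 10.7
```

>>> servo_tool(plan=[[-0.02,0,0,0,0,0,46.5],[-0.04,0,0,0,0,0,46.5],[-0.06,0,0,0,0,0,46.5],[-0.08,0,0,0,0,0,46.5],[-0.1,0,0,0,0,0,46.5],[-0.1,0,0,0,0,0,46.5]])

```text
time: 21.73
tool_pos: [0.5183, -0.1141, 0.0459]
ee_rot: [-3.141, 0.0, 2.838]
wrist_force: [-4.3, -0.4, 3.9]
width: 0.0464
finger_force: 10.7
```

>>> servo_tool(plan=[[-0.01,0,0,0,0,0,46.5],[-0.02,0,0,0,0,0,46.5],[-0.03,0,0,0,0,0,46.5],[-0.04,0,0,0,0,0,46.5],[-0.05,0,0,0,0,0,46.5]])

```text
time: 22.15
tool_pos: [0.5226, -0.1155, 0.0459]
ee_rot: [-3.141, -0.001, 2.838]
wrist_force: [-4.5, -1.3, 4.4]
width: 0.0466
finger_force: 10.8
```

>>> servo_tool(plan=[[-0.01,0,0,0,0,0,46.5],[-0.02,0,0,0,0,0,46.5],[-0.03,0,0,0,0,0,46.5]])

```text
time: 22.4
tool_pos: [0.5255, -0.1164, 0.0459]
ee_rot: [-3.14, -0.001, 2.838]
wrist_force: [-6.2, -1.5, 5.4]
width: 0.047
finger_force: 10.8
```

>>> servo_tool(plan=[[-0.01,0,0,0,0,0,46.5],[-0.02,0,0,0,0,0,46.5],[-0.03,0,0,0,0,0,46.5]])

```text
time: 22.65
tool_pos: [0.5283, -0.1173, 0.0459]
ee_rot: [-3.141, -0.001, 2.838]
wrist_force: [-5.6, -1.2, 4.6]
width: 0.0468
finger_force: 10.8
```

>>> servo_tool(plan=[[-0.01,0,0,0,0,0,46.5],[-0.02,0,0,0,0,0,46.5]])

```text
time: 22.82
tool_pos: [0.5287, -0.1175, 0.0459]
ee_rot: [-3.14, -0.005, 2.838]
wrist_force: [-9.7, -0.1, 7.8]
width: 0.0469
finger_force: 11.5
```

>>> servo_tool(plan=[[-0.01,0,0,0,0,0,46.5],[-0.02,0,0,0,0,0,46.5]])

```text
time: 22.98
tool_pos: [0.5294, -0.1177, 0.0458]
ee_rot: [-3.14, -0.008, 2.838]
wrist_force: [-12.9, 0.9, 9.0]
width: 0.0464
finger_force: 11.7
```

>>> servo_tool(plan=[[-0.01,0,0,0,0,0,46.5],[-0.01,0,0,0,0,0,46.5],[-0.01,0,0,0,0,0,46.5]])

```text
time: 23.23
tool_pos: [0.5304, -0.118, 0.0459]
ee_rot: [-3.14, -0.007, 2.838]
wrist_force: [-11.3, 0.6, 9.6]
width: 0.0469
finger_force: 11.6
```

```bash
python3 - <<'E'
from h import *
A=robot.snapshot("side")
a=A[140:260,290:410,::-1]
cv2.imwrite("pics/g.png",cv2.resize(a,None,fx=5,fy=5,interpolation=cv2.INTER_CUBIC))
o=np.array([.569,-.1302]);c,s=np.cos(-.3035),np.sin(-.3035)
W=lambda x,y,z:[o[0]+c*x-s*y,o[1]+s*x+c*y,z]
for x in(-.08,-.0,-.155): print(x,[((proj("side",W(x,y,.045))[0]-[290,140])*5).round() for y in(0,)])
# predicted dome silhouette if home
th=np.linspace(0,2*np.pi,36)
P=[W(-.055-.025*np.cos(e)*1,.025*np.sin(e)*np.cos(f),.045+.025*np.sin(e)*np.sin(f)) for e in np.linspace(0,1.57,12) for f in th]
q=(proj("side",P)-[290,140])*5; print("pred max col",q[:,0].max(),"max row",q[:,1].max(), "pts",q[q[:,0].argmax()],q[q[:,1].argmax()])
print((proj("side",W(-.08,0,.045))-proj("side",W(-.09,0,.045)))*5)
E
```

```text
-0.08 [array([266., 272.])]
-0.0 [array([190., 218.])]
-0.155 [array([340., 326.])]
pred max col 277.16227025213357 max row 290.3301002016873 pts [277.16227025 252.94016178] [243.56559316 290.3301002 ]
[[-9.71554468 -6.97675411]]
```

View pics/g.png

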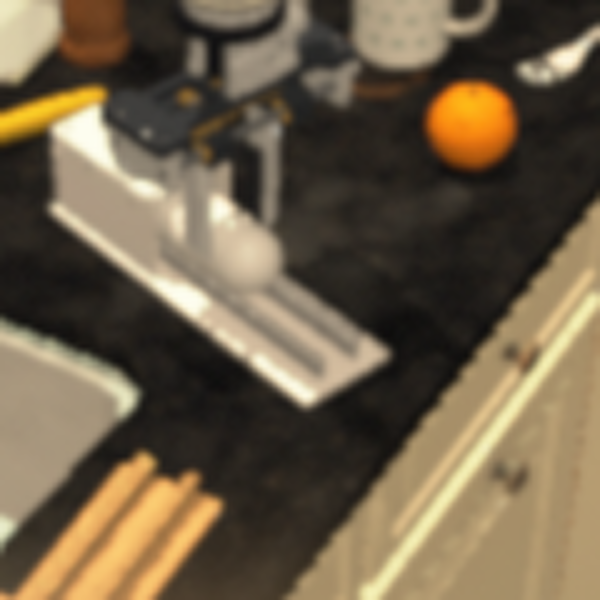

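The dome stands at crop (250,255), its right edge at about 283. The prediction for fully home is 279, so it is home or up to 4 mm short. I'll release, back off, and press gently on the dome tip with closed fingers to be certain.

>>> servo_tool(plan=[[0,0,0,0,0,0,47],[0,0,0,0,0,0,48],[0,0,0,0,0,0,49],[0,0,0,0,0,0,50],[0,0,0,0,0,0,56],[0,0,0,0,0,0,62],[0,0,0,0,0,0,62]])

```text
time: 23.87
tool_pos: [0.5343, -0.1182, 0.0459]
ee_rot: [3.141, 0.001, 2.838]
wrist_force: [0.4, 0.7, -0.1]
width: 0.0616
finger_force: 0.0
```

>>> servo_tool(plan=[[0.1,0,0,0,0,0,62],[0.3,0,0,0,0,0,62],[0.6,0,-0.02,0,0,0,62],[0.75,0,-0.06,0,0,0,62],[0.75,0,-0.06,0,0,0,62],[0.75,0,-0.06,0,0,0,30],[0.75,0,-0.06,0,0,0,0],[0.75,0,-0.06,0,0,0,0],[0.75,0,-0.06,0,0,0,0],[0.75,0,-0.06,0,0,0,0],[0.75,0,-0.06,0,0,0,0]])

```text
time: 24.78
tool_pos: [0.4624, -0.0962, 0.0517]
ee_rot: [-3.142, -0.0, 2.838]
wrist_force: [-0.6, -0.8, -0.1]
width: 0.0256
finger_force: 0.0
```

```bash
python3 prof.py | tail -8
```

```text
[(-210, 50, 37, 31), (-206, 35, 31, 32), (-202, 34, 32, 36), (-198, 31, 34, 33), (-194, 34, 33, 36), (-190, 32, 33, 38), (-186, 35, 35, 34), (-182, 33, 36, 35), (-178, 33, 37, 36), (-174, 36, 35, 39), (-170, 35, 36, 37), (-166, 39, 41, 40), (-162, 57, 57, 54), (-158, 67, 69, 70), (-154, 79, 75, 77), (-150, 85, 83, 86), (-146, 90, 89, 91), (-142, 91, 94, 94), (-138, 98, 98, 97), (-134, 100, 100, 100), (-130, 105, 101, 103), (-126, 107, 107, 107), (-122, 112, 111, 113), (-118, 115, 116, 117), (-114, 118, 118, 119), (-110, 123, 123, 122), (-106, 122, 121, 123), (-102, 119, 122, 123), (-98, 116, 117, 118), (-94, 112, 113, 113), (-90, 105, 109, 111), (-86, 105, 106, 105), (-82, 102, 102, 103), (-78, 101, 100, 101), (-74, 96, 96, 98), (-70, 91, 95, 92), (-66, 84, 86, 86), (-62, 95, 96, 93), (-58, 178, 189, 181), (-54, 238, 245, 242), (-50, 240, 248, 245), (-46, 240, 247, 244), (-42, 240, 247, 244), (-38, 240, 246, 244), (-34, 240, 246, 244), (-30, 240, 246, 244), (-26, 239, 246, 244), (-22, 241, 247, 244), (-18, 240, 246, 245), (-14, 240, 246, 244), (-10, 240, 247, 245), (-6, 238, 246, 241
[... 872 characters left out ...]
8, 134, 193, 233), (-74, 143, 229, 241), (-70, 177, 242, 247), (-66, 213, 248, 248), (-62, 238, 246, 249), (-58, 241, 238, 249), (-54, 219, 217, 249), (-50, 178, 208, 249), (-46, 148, 200, 249), (-42, 134, 203, 249), (-38, 126, 200, 249), (-34, 123, 204, 249), (-30, 124, 203, 249), (-26, 130, 206, 249), (-22, 132, 206, 249)]
tcp [-0.112   0.0006]
candle_mid top {'extent': [355.1, 199.7, 22.5, 20.2], 'conf': 0.83} [-0.0333 -0.005 ]
candle_mid side {'extent': [331.9, 189.8, 19.0, 16.8], 'conf': 0.65} [-0.0491  0.0248]
candle_spigot top {'extent': [353.6, 200.2, 19.6, 25.7], 'conf': 0.67} [-0.0361 -0.0011]
candle_spigot side {'extent': [331.6, 190.9, 19.3, 20.2], 'conf': 0.71} [-0.0529  0.0295]
```

>>> servo_tool(plan=[[0,0,0,0,0,0,0],[0,0,0,0,0,0,0],[0,0,0,0,0,0,0],[-0.03,0,0,0,0,0,0],[-0.06,0,0,0,0,0,0],[-0.09,0,0,0,0,0,0],[-0.1,0,0,0,0,0,0],[-0.1,0,0,0,0,0,0]])

```text
time: 25.75
tool_pos: [0.472, -0.0992, 0.052]
ee_rot: [-3.141, 0.0, 2.838]
wrist_force: [0.2, 0.8, -0.4]
width: 0.0006
finger_force: 0.0
```

>>> servo_tool(plan=[[-0.01,0,0,0,0,0,0],[-0.02,0,0,0,0,0,0],[-0.03,0,0,0,0,0,0],[-0.04,0,0,0,0,0,0],[-0.05,0,0,0,0,0,0],[-0.05,0,0,0,0,0,0]])

```text
time: 26.25
tool_pos: [0.4766, -0.1006, 0.052]
ee_rot: [-3.142, 0.0, 2.838]
wrist_force: [0.2, 0.6, 0.5]
width: 0.0008
finger_force: 0.0
```

>>> servo_tool(plan=[[-0.01,0,0,0,0,0,0],[-0.02,0,0,0,0,0,0],[-0.03,0,0,0,0,0,0],[-0.03,0,0,0,0,0,0]])

```text
time: 26.58
tool_pos: [0.4795, -0.1015, 0.052]
ee_rot: [-3.142, 0.0, 2.838]
wrist_force: [0.8, -0.7, -0.2]
width: 0.0003
finger_force: 0.0
```

TCP is now at unit x of about −94 mm; I'll go on in 2 mm steps.

>>> servo_tool(plan=[[-0.01,0,0,0,0,0,0],[-0.02,0,0,0,0,0,0],[-0.02,0,0,0,0,0,0]])

```text
time: 26.83
tool_pos: [0.4814, -0.1021, 0.052]
ee_rot: [-3.141, 0.0, 2.838]
wrist_force: [-0.9, 0.4, 0.5]
width: 0.0006
finger_force: 0.0
```

>>> servo_tool(plan=[[-0.01,0,0,0,0,0,0],[-0.02,0,0,0,0,0,0],[-0.02,0,0,0,0,0,0]])

```text
time: 27.08
tool_pos: [0.4833, -0.1027, 0.052]
ee_rot: [-3.142, 0.0, 2.838]
wrist_force: [-0.0, 0.5, 0.3]
width: -0.0
finger_force: 0.0
```

>>> servo_tool(plan=[[-0.01,0,0,0,0,0,0],[-0.02,0,0,0,0,0,0],[-0.02,0,0,0,0,0,0]])

```text
time: 27.33
tool_pos: [0.4846, -0.1031, 0.0517]
ee_rot: [-3.142, -0.001, 2.838]
wrist_force: [-1.2, 0.7, 0.6]
width: 0.0003
finger_force: 0.6
```

>>> servo_tool(plan=[[-0.01,0,0,0,0,0,0],[-0.02,0,0,0,0,0,0],[-0.02,0,0,0,0,0,0]])

```text
time: 27.58
tool_pos: [0.4852, -0.1032, 0.0514]
ee_rot: [-3.141, -0.005, 2.838]
wrist_force: [-5.1, 1.4, 3.0]
width: 0.0004
finger_force: 2.8
```

>>> servo_tool(plan=[[-0.01,0,0,0,0,0,0],[-0.02,0,0,0,0,0,0],[-0.02,0,0,0,0,0,0]])

```text
time: 27.83
tool_pos: [0.4867, -0.1037, 0.0514]
ee_rot: [-3.141, -0.006, 2.838]
wrist_force: [-5.7, 1.9, 2.6]
width: 0.0005
finger_force: 3.4
```

>>> servo_tool(plan=[[-0.01,0,0,0,0,0,0],[-0.02,0,0,0,0,0,0],[-0.02,0,0,0,0,0,0]])

```text
time: 28.08
tool_pos: [0.4885, -0.1043, 0.0514]
ee_rot: [-3.141, -0.006, 2.838]
wrist_force: [-4.5, 1.4, 2.2]
width: 0.0005
finger_force: 3.4
```

>>> servo_tool(plan=[[-0.01,0,0,0,0,0,0],[-0.02,0,0,0,0,0,0],[-0.02,0,0,0,0,0,0]])

```text
time: 28.33
tool_pos: [0.4898, -0.1047, 0.0513]
ee_rot: [-3.141, -0.007, 2.838]
wrist_force: [-7.2, 3.2, 3.4]
width: 0.0003
finger_force: 4.4
```

>>> servo_tool(plan=[[-0.01,0,0,0,0,0,0],[-0.02,0,0,0,0,0,0],[-0.02,0,0,0,0,0,0]])

```text
time: 28.58
tool_pos: [0.49, -0.1048, 0.0512]
ee_rot: [-3.141, -0.011, 2.838]
wrist_force: [-11.7, 3.3, 7.0]
width: 0.0007
finger_force: 6.9
```

>>> servo_tool(plan=[[-0.01,0,0,0,0,0,0],[-0.01,0,0,0,0,0,0],[-0.01,0,0,0,0,0,0]])

```text
time: 28.83
tool_pos: [0.4901, -0.1048, 0.0511]
ee_rot: [-3.141, -0.013, 2.838]
wrist_force: [-13.5, 4.7, 8.3]
width: 0.0003
finger_force: 8.1
```

Position is now flat while the force climbs, which is the hard stop; the seal yielded over about 5 mm. Backing off and lifting.

>>> servo_tool(plan=[[0.03,0,0,0,0,0,0],[0.1,0,0,0,0,0,0],[0.3,0,0,0,0,0,0],[0.6,0,-0.2,0,0,0,20],[0.6,0,-0.5,0,0,0,50],[0.6,0,-0.9,0,0,0,50],[0.6,0,-1,0,0,0,50],[0.6,0,-1,0,0,0,50]])

```text
time: 29.5
tool_pos: [0.4414, -0.0896, 0.1568]
ee_rot: [-3.141, 0.011, 2.838]
wrist_force: [-0.4, -0.1, 0.2]
width: 0.03
finger_force: 0.0
```

```bash
python3 - <<'E'
from h import *
A=robot.snapshot("side");B=robot.snapshot("top")
a=A[140:240,290:370,::-1];b=B[150:230,320:384,::-1]
cv2.imwrite("pics/h.png",np.hstack([cv2.resize(x,(400,500),interpolation=cv2.INTER_CUBIC) for x in(a,b)]))
o=robot.get_obs();print(o["tool_pos"],o["wrist_force"],o["width"],o["joint_positions"])
E
```

```text
[ 0.43867772 -0.08869376  0.15182162] [-0.696546    0.26085782 -0.27227248] 0.03819853672442182 [-3.26269676e-01 -1.30959732e-01  1.67799919e+00 -3.73277245e-05
  1.59302886e+00 -1.59353894e+00]
```

View pics/h.png

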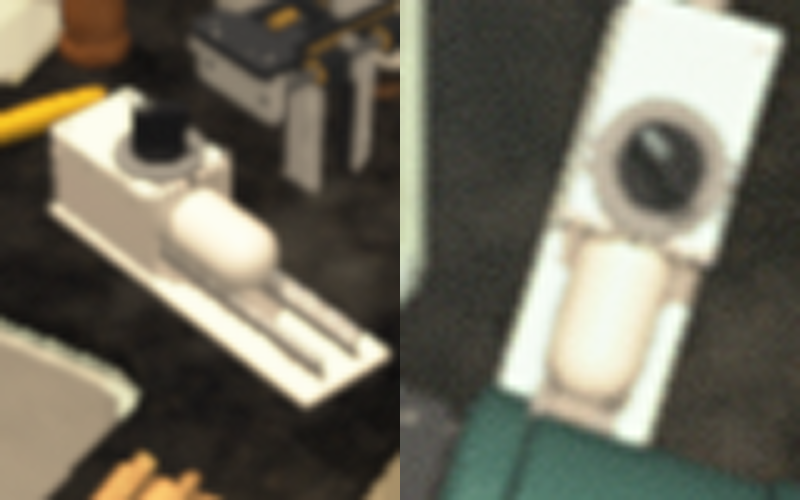

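The candle sits home: its dome edge at crop column 277 matches the home prediction of 279. The knob's pointer points to the upper left in the top crop, about 0.72 rad in world, so the counter is near 2.1 rad. Moving over the knob.

>>> servo_tool(plan=[[-0.4,0,-0.1,0,0,0,50],[-0.8,0,-0.1,0,0,0,50],[-1,0,-0.1,0,0,0,50],[-1,0,-0.1,0,0,0,50]])

```text
time: 29.93
tool_pos: [0.5352, -0.1192, 0.1578]
ee_rot: [-3.142, -0.005, 2.838]
wrist_force: [-0.5, -0.1, -0.1]
width: 0.0503
finger_force: 0.0
```

>>> servo_tool(plan=[[-0.3,0,0,0,0,0.9,50],[-0.6,0,0,0,0,0.9,50],[-0.73,0,0,0,0,0.9,50],[-0.73,0,0,0,0,0.9,50],[-0.73,0,0,0,0,0.9,50],[-0.73,0,0,0,0,0.9,50],[-0.73,0,0,0,0,0.9,50],[-0.73,0,0,0,0,0.9,50],[-0.73,0,0,0,0,0.9,50],[-0.73,0,0,0,0,0.9,50],[-0.73,0,0,0,0,0.9,50],[-0.73,0,0,0,0,0.9,50]])

```text
time: 30.93
tool_pos: [0.6016, -0.1397, 0.1596]
ee_rot: [-3.137, -0.001, 1.42]
wrist_force: [0.1, 0.2, 0.7]
width: 0.05
finger_force: 0.0
```

>>> servo_tool(plan=[[0,0,0,0,0,0.45,50],[0,0,0,0,0,0.45,50],[0,0,0,0,0,0.45,50],[0,0,0,0,0,0.45,50],[0,0,0,0,0,0.45,50],[0,0,0,0,0,0.45,50],[0,0,0,0,0,0.45,50],[0,0,0,0,0,0.45,50],[0,0,0,0,0,0.45,50]])

```text
time: 31.68
tool_pos: [0.6025, -0.14, 0.1608]
ee_rot: [-3.14, 0.001, 0.719]
wrist_force: [-0.0, -0.2, 0.9]
width: 0.0498
finger_force: 0.0
```

>>> servo_tool(plan=[[0,0,0.12,0,0,0,50],[0,0,0.24,0,0,0,50],[0,0,0.36,0,0,0,50],[0,0,0.42,0,0,0,50],[0,0,0.42,0,0,0,50],[0,0,0.42,0,0,0,50]])

```text
time: 32.18
tool_pos: [0.6028, -0.1401, 0.1187]
ee_rot: [-3.14, 0.001, 0.718]
wrist_force: [-0.9, 0.7, 0.4]
width: 0.0498
finger_force: 0.0
```

>>> servo_tool(plan=[[0,0,0,0,0,0,35],[0,0,0,0,0,0,26],[0,0,0,0,0,0,22],[0,0,0,0,0,0,19],[0,0,0,0,0,0,17],[0,0,0,0,0,0,15],[0,0,0,0,0,0,14],[0,0,0,0,0,0,14],[0,0,0,0,0,0,14]])

```text
time: 32.93
tool_pos: [0.6034, -0.1403, 0.12]
ee_rot: [3.142, 0.0, 0.717]
wrist_force: [0.2, -0.5, -0.3]
width: 0.014
finger_force: 0.0
```

>>> servo_tool(plan=[[0,0,0,0,0,0,13],[0,0,0,0,0,0,12],[0,0,0,0,0,0,12]])

```text
time: 33.18
tool_pos: [0.6034, -0.1403, 0.12]
ee_rot: [3.142, 0.0, 0.718]
wrist_force: [-0.4, 0.4, 0.7]
width: 0.0121
finger_force: 0.0
```

>>> servo_tool(plan=[[0,0,0,0,0,0,11.5],[0,0,0,0,0,0,11],[0,0,0,0,0,0,11]])

```text
time: 33.43
tool_pos: [0.6034, -0.1403, 0.12]
ee_rot: [3.141, 0.0, 0.717]
wrist_force: [1.0, -0.5, 0.9]
width: 0.0107
finger_force: 0.0
```

>>> servo_tool(plan=[[0,0,0,0,0,0,10.5],[0,0,0,0,0,0,10],[0,0,0,0,0,0,10]])

```text
time: 33.68
tool_pos: [0.6034, -0.1403, 0.12]
ee_rot: [3.142, 0.0, 0.717]
wrist_force: [-0.0, -0.1, 0.5]
width: 0.0101
finger_force: 0.0
```

>>> servo_tool(plan=[[0,0,0,0,0,0,9.5],[0,0,0,0,0,0,9],[0,0,0,0,0,0,9]])

```text
time: 33.93
tool_pos: [0.6034, -0.1403, 0.12]
ee_rot: [3.142, 0.0, 0.717]
wrist_force: [0.9, 0.3, -0.0]
width: 0.0088
finger_force: 0.0
```

No contact down to 9 mm, which is odd for a 14 mm bar. I'll check numerically where the knob is in the saved side picture and what shows now.

```bash
python3 - <<'E'
from h import *
np.set_printoptions(linewidth=220)
for z in(.082,.094,.126): print(z,proj("side",[.6033,-.1405,z])[0],proj("top",[.6033,-.1405,z])[0])
h=cv2.imread("pics/h.png",0); s=cv2.resize(h[:,:400],(80,100),interpolation=cv2.INTER_AREA)
print("saved side, cols 312.., rows 156..");print(s[16:40,22:48])
g=cv2.cvtColor(robot.snapshot("side"),cv2.COLOR_RGB2GRAY);print("now");print(g[148:180,308:340])
print(robot.get_obs()["tool_pos"],proj("side",robot.get_obs()["tool_pos"]))
for c in("side",): print([(d["extent"],d["conf"]) for d in robot.find_in("counter_grip",c)[:2]])
E
```

```text
0.082 [321.41429619 170.89297817] [360.77550722 176.7076087 ]
0.094 [321.36839781 168.19933839] [361.13235187 176.33123018]
0.126 [321.24383019 160.8888338 ] [362.11690811 175.29277881]
saved side, cols 312.., rows 156..
[[ 34  34  37  38  34  28  25  24  22  22  22  23  24  25  28  29  33  42  60  84 107 122 129 132 132 132]
 [ 52  70  99 111  90  56  35  27  25  24  24  25  28  30  30  32  34  38  44  57  77  98 115 126 131 133]
 [113 150 185 195 169 125  77  44  32  30  26  27  29  31  32  34  36  39  41  43  51  66  86 106 122 130]
 [200 227 234 227 213 187 129  72  48  37  31  31  32  34  35  36  38  40  42  41  40  44  55  76  97 114]
 [244 249 247 234 207 182 139  93  65  46  39  37  37  37  36  36  38  40  42  40  38  37  40  49  66  87]
 [251 250 249 233 174 130 106  81  60  45  38  37  37  37  36  37  39  40  40  37  36  34  35  37  43  57]
 [251 251 250 230 146  78  62  52  42  34  32  31  30  31  30  32  37  39  37  34  33  34  33  32  32  36]
 [251 251 250 228 134  49  33  31  28  25  26  26  25  24  25  28  35  37  36  35  34  34  32  30  29  29]
 [251 251 250 228 132  
[... 1290 characters left out ...]
 209 184 165 162 173 183 191 188 159 136 148 157 153 149 149 151 132  77  36]
 [159 162 173 196 222 238 244 241 228 212 201 206 210 201 195 175 162 174 185 181 169 158 152 132  76  34]
 [157 158 162 173 193 217 232 237 233 226 219 207 200 189 192 197 206 221 232 230 216 189 166 136  77  33]
 [158 157 157 158 166 183 199 208 210 209 202 190 188 191 207 227 240 246 248 247 242 227 203 159  90  39]]
now
[[ 70  71  72 ... 177 181 184]
 [ 78  78  79 ... 161 174 180]
 [ 79  78  79 ... 127 147 160]
 ...
 [156 157 157 ...  32  28  26]
 [156 156 157 ...  31  28  26]
 [156 156 156 ...  33  26  25]]
[ 0.60334321 -0.14026185  0.11995442] [[321.2210352  162.31450722]]
[([323.6, 168.4, 14.6, 16.1], 0.49)]
```

```bash
python3 - <<'E'
from h import *
g=cv2.cvtColor(robot.snapshot("side"),cv2.COLOR_RGB2GRAY)
for r in range(146,184): print(r,' '.join('%2d'%(v//10) for v in g[r,304:342]))
p=robot.get_obs()["tool_pos"]; print(p, "tip",proj("side",p-[0,0,.017]))
t=cv2.cvtColor(robot.snapshot("top"),cv2.COLOR_RGB2GRAY)
E
```

```text
146  6  6  6  6  6  6  7  6  6  8 11 14 14 14 14 14 15 15 15 15 15 15 15 15 15 15 14 12 11 13 14 16 17 18 18 18 18 18
147  6  6  6  6  6  6  6  6  7  8 11 13 13 12 13 14 15 15 15 15 15 15 15 15 15 15 14 12 12 13 14 16 17 18 18 18 18 18
148  7  6  6  7  7  7  7  7  7  9 11 13 12 11 12 14 15 15 15 15 15 15 15 15 15 15 14 13 13 14 14 14 16 17 18 18 18 18
149  8  7  7  7  7  7  7  7  8  9 11 13 13 13 14 15 15 15 15 15 14 14 14 14 14 14 14 13 13 13 12 12 14 16 17 17 18 18
150  7  8  8  7  7  7  7  7  7  8 11 13 13 13 14 15 15 15 15 15 14 12 11 11 11 11 10 10  9  9  9  9 10 12 14 16 16 17
151  6  7  7  7  7  7  7  7  6  7  8 10 11 11 13 14 15 15 15 14 13  9  7  6  6  6  6  6  5  5  6  7  8  9 11 12 13 13
152  5  5  6  6  6  5  5  5  5  4  5  6  6  8 11 13 14 15 15 14 12  7  4  3  4  4  4  4  3  4  4  6  7  8  9  9 10 10
153  4  4  4  4  4  4  4  3  3  2  3  3  3  6  9 13 14 15 15 14 12  7  3  2  3  3  3  3  3  3  4  4  5  6  7  8  8  9
154  4  4  4  4  3  3  3  3  2  2  2  2  2  5  9 12 14 15 15 14 12  7  3  2  2  3  3  3  3  3  3  3  3  4  4  5  6  6
155  3  4  4  4  4  4  3  3  3  2  2  
[... 2755 characters left out ...]
18 17 16 15 15 15 13  7  3  2  2  2  2
179 15 15 15 15 15 15 15 15 15 15 15 15 16 18 19 20 21 20 19 18 18 18 19 19 19 18 18 18 17 16 15 13  7  3  2  2  2  2
180 15 15 15 15 15 15 15 15 15 15 15 15 15 16 16 17 17 18 18 18 19 19 19 19 19 19 19 18 18 17 16 14  9  4  2  2  2  2
181 15 15 15 15 15 15 15 15 15 15 15 15 15 15 15 16 16 17 18 18 19 19 19 19 19 19 19 19 18 18 17 16 13  9  5  3  2  2
182 17 16 15 15 15 15 15 15 15 15 15 15 15 15 15 15 16 17 17 18 18 19 19 19 19 19 19 19 19 19 18 17 16 14 10  7  4  3
183 20 19 16 15 15 15 15 15 15 15 15 15 15 15 15 15 16 16 17 17 18 18 19 19 19 19 19 19 19 19 19 18 18 17 15 12  9  6
[ 0.60335976 -0.14028841  0.11997442] tip [[321.28761549 166.19297554]]
```

```bash
python3 - <<'E'
from h import *
y=np.array([np.sin(2.838),-np.cos(2.838),0])
p=np.array([.4387,-.0887,.1518])
for s in(.019+.006,-.025):
  for z in(.017,0): print("h",s,z,proj("side",p+y*s-[0,0,z])[0])
h=cv2.imread("pics/h.png",0); s=cv2.resize(h[:,:400],(80,100),interpolation=cv2.INTER_AREA)
for r in range(14,44): print(140+r,' '.join('%2d'%(v//10) for v in s[r,54:78]))
y=np.array([np.sin(.717),-np.cos(.717),0]);p=np.array([.6034,-.1403,.12]);
for s in(.01,-.01): print("now",proj("side",p+y*s-[0,0,.017])[0])
E
```

```text
h 0.025 0.017 [349.4935787 184.9968278]
h 0.025 0 [349.63175743 180.88535985]
h -0.025 0.017 [360.60652414 178.76574907]
h -0.025 0 [360.82421314 174.6755925 ]
154  5  5  6  6  6  6  6  7  8  8  8  5  3  3  3  5  9 12 13 13 11  7  5  5
155  7  9 10  9  8  7  7  7  8  8  8  5  3  3  3  5  8 11 13 13 10  6  3  3
156 10 12 11  9  8  8  8  8  9  8  7  4  3  3  3  4  6 10 12 12 10  6  4  4
157 12 13 12  9  8  9 10 11 11 10  7  4  3  3  2  3  5  9 12 12 10  7  5  5
158 13 13 12  9 10 11 12 13 13 11  8  5  3  3  2  2  4  9 12 12 10  7  6  6
159 13 13 12 10 11 12 13 13 14 12  9  5  3  3  2  3  5  9 12 12  9  6  4  4
160 13 13 12 10 12 13 13 14 14 13  9  5  3  3  2  3  5  9 12 11  8  4  3  3
161 13 13 12 10 12 13 13 14 14 13  9  5  3  3  2  3  5  9 12 11  7  4  3  3
162 13 13 11 10 12 13 13 13 14 12  9  5  3  3  2  3  5  9 12 11  7  4  3  3
163 12 11 10  9 12 13 13 13 13 12  9  5  3  3  2  3  5 10 12 11  7  4  3  3
164  9  8  7  9 12 13 13 13 13 12  8  4  2  2  2  3  6 10 12 11  7  4  3  3
165  5  5  6  9 12 13 13 13 13 12  8  4  2  2  2  3  6 10 13 11  6  3  3  3
166  3  4  5  9 12 13 12 13 
[... 703 characters left out ...]
3  3  4  4  3  3  3  3  2  2
176  3  3  3  4  6  8 11 12 13 11  7  5  4  4  4  4  4  4  3  4  3  3  3  3
177  3  3  3  3  4  5  8 10 11 10  7  5  5  5  5  4  4  4  4  4  4  4  3  3
178  3  3  3  3  3  4  5  7  8  8  6  5  5  5  5  4  4  4  4  4  4  4  4  4
179  3  3  3  3  3  4  4  5  6  6  5  5  5  5  4  4  4  4  4  4  4  4  4  4
180  3  3  3  3  3  4  4  5  5  5  5  5  5  4  4  4  3  3  3  4  4  4  4  4
181  4  4  4  4  4  4  4  5  5  5  5  4  4  4  3  3  3  3  4  4  4  4  4  4
182  4  4  4  4  4  4  5  5  5  5  4  4  4  4  3  3  3  3  4  4  4  4  4  5
183  4  4  5  5  5  5  5  5  5  5  4  4  4  4  3  3  3  4  4  4  4  4  4  4
now [320.86015986 164.54254303]
now [321.70328339 167.83721084]
```

The numbers explain it. The candle's measured width of 47.6 mm means the pads met it about 8 mm above its axis, and the fingertips in the side view sit well above the prediction. So the real tips are at about reading + 8 mm, and I'm closed just above the bar. Opening, trimming the yaw and going down 24 mm.

>>> servo_tool(plan=[[0,0,-0.05,0,0,0.06,30],[0,0,-0.05,0,0,0.06,50],[0,0,-0.05,0,0,0.06,50],[0,0,-0.05,0,0,0.06,50],[0,0,-0.05,0,0,0.06,50],[0,0,-0.05,0,0,0.06,50]])

```text
time: 34.63
tool_pos: [0.6032, -0.1403, 0.1247]
ee_rot: [-3.141, 0.0, 0.624]
wrist_force: [-0.1, -0.1, -0.5]
width: 0.0455
finger_force: 0.0
```

>>> servo_tool(plan=[[0,0,0.04,0,0,0,50],[0,0,0.08,0,0,0,50],[0,0,0.12,0,0,0,50],[0,0,0.16,0,0,0,50],[0,0,0.2,0,0,0,50],[0,0,0.23,0,0,0,50],[0,0,0.26,0,0,0,50],[0,0,0.26,0,0,0,50]])

```text
time: 35.3
tool_pos: [0.6029, -0.1401, 0.0979]
ee_rot: [-3.14, 0.001, 0.623]
wrist_force: [0.3, 0.2, -1.3]
width: 0.0498
finger_force: 0.0
```

>>> servo_tool(plan=[[0,0,0,0,0,0,35],[0,0,0,0,0,0,26],[0,0,0,0,0,0,22],[0,0,0,0,0,0,19],[0,0,0,0,0,0,17],[0,0,0,0,0,0,15],[0,0,0,0,0,0,14],[0,0,0,0,0,0,14],[0,0,0,0,0,0,14]])

```text
time: 36.05
tool_pos: [0.6043, -0.1414, 0.0993]
ee_rot: [3.138, -0.001, 0.623]
wrist_force: [3.4, -3.8, -1.6]
width: 0.0142
finger_force: 2.7
```

The bar is between the pads now. Centring by 1 mm and gripping.

>>> servo_tool(plan=[[0,0.01,0,0,0,0,14],[0,0.01,0,0,0,0,13.5],[0,0.01,0,0,0,0,13.5]])

```text
time: 36.3
tool_pos: [0.6043, -0.1415, 0.0992]
ee_rot: [3.14, -0.0, 0.623]
wrist_force: [2.1, -3.7, -1.0]
width: 0.0141
finger_force: 16.5
```

>>> servo_tool(plan=[[0,0.005,0,0,0,0,13.3],[0,0.005,0,0,0,0,13.2],[0,0.005,0,0,0,0,13.2]])

```text
time: 36.55
tool_pos: [0.6044, -0.1415, 0.0992]
ee_rot: [3.141, -0.0, 0.623]
wrist_force: [1.7, -3.0, 0.9]
width: 0.0135
finger_force: 26.3
```

>>> servo_tool(plan=[[0,0,0,0,0,-0.04,13.2],[0,0,0,0,0,-0.1,13.2],[0,0,0,0,0,-0.17,13.2],[0,0,0,0,0,-0.24,13.2],[0,0,0,0,0,-0.31,13.2],[0,0,0,0,0,-0.38,13.2],[0,0,0,0,0,-0.45,13.2],[0,0,0,0,0,-0.52,13.2],[0,0,0,0,0,-0.59,13.2],[0,0,0,0,0,-0.66,13.2],[0,0,0,0,0,-0.7,13.2],[0,0,0,0,0,-0.7,13.2]])

```text
time: 37.55
tool_pos: [0.6043, -0.1415, 0.0993]
ee_rot: [3.141, 0.0, 1.724]
wrist_force: [2.4, -3.0, 1.5]
width: 0.0137
finger_force: 26.3
```

>>> servo_tool(plan=[[0,0,0,0,0,-0.06,13.2],[0,0,0,0,0,-0.12,13.2],[0,0,0,0,0,-0.18,13.2],[0,0,0,0,0,-0.24,13.2],[0,0,0,0,0,-0.3,13.2],[0,0,0,0,0,-0.36,13.2],[0,0,0,0,0,-0.42,13.2],[0,0,0,0,0,-0.48,13.2],[0,0,0,0,0,-0.54,13.2],[0,0,0,0,0,-0.6,13.2],[0,0,0,0,0,-0.64,13.2],[0,0,0,0,0,-0.64,13.2]])

```text
time: 38.55
tool_pos: [0.6042, -0.1415, 0.0992]
ee_rot: [-3.141, 0.0, 2.728]
wrist_force: [1.8, -2.9, 2.1]
width: 0.0139
finger_force: 26.2
```

```bash
python3 -c "
from h import *
o=robot.get_obs();print(o['ee_rot'],o['wrist_force'],o['wrist_torque'],o['joint_torque'][5],o['finger_force'])"
```

```text
[-3.14138344e+00  6.69669237e-05  2.72755649e+00] [ 1.76776067 -2.87479793  2.12751671] [-0.50037671 -0.45047972  0.0053029 ] -0.4319857433438301 26.219013333320618
```

Yaw is 2.728; the stop should be near 2.84. Small further turns.

>>> servo_tool(plan=[[0,0,0,0,0,-0.03,13.2],[0,0,0,0,0,-0.06,13.2],[0,0,0,0,0,-0.06,13.2],[0,0,0,0,0,-0.06,13.2]])

```text
time: 38.88
tool_pos: [0.6042, -0.1415, 0.0992]
ee_rot: [-3.141, 0.0, 2.819]
wrist_force: [0.9, -1.8, 2.2]
width: 0.0138
finger_force: 26.2
```

```bash
python3 -c "
from h import *
o=robot.get_obs();print(o['ee_rot'],o['wrist_force'],o['wrist_torque'],o['joint_torque'][5],o['finger_force'])"
```

```text
[-3.14139117e+00  5.78325508e-05  2.81942839e+00] [ 0.90243818 -1.82224601  2.16627854] [-0.40642532 -0.41053032  0.04003964] -0.0013945295359008014 26.21384024620056
```

>>> servo_tool(plan=[[0,0,0,0,0,-0.02,13.2],[0,0,0,0,0,-0.03,13.2],[0,0,0,0,0,-0.03,13.2],[0,0,0,0,0,-0.03,13.2]])

```text
time: 39.22
tool_pos: [0.6042, -0.1415, 0.0992]
ee_rot: [3.142, 0.0, 2.867]
wrist_force: [0.8, -2.4, 2.4]
width: 0.0143
finger_force: 30.4
```

```bash
python3 -c "
from h import *
o=robot.get_obs();print(o['ee_rot'],o['wrist_force'],o['wrist_torque'],o['joint_torque'][5],o['finger_force'])"
```

```text
[3.14155436e+00 5.75951693e-05 2.86723359e+00] [ 0.83170525 -2.42137853  2.41164906] [-0.42028248 -0.33358282 -0.52022974] -0.514916405081749 30.43185979127884
```

The torque jump to −0.52 N m at yaw 2.867 shows the zero stop is reached. Releasing and lifting away.

>>> servo_tool(plan=[[0,0,0,0,0,0,16],[0,0,0,0,0,0,22],[0,0,0,0,0,0,30],[0,0,0,0,0,0,36],[0,0,0,0,0,0,36],[0,0,-0.2,0,0,0,36],[0,0,-0.5,0,0,0,36],[0,0,-0.8,0,0,0,36],[0,0,-0.8,0,0,0,36]])

```text
time: 39.97
tool_pos: [0.6072, -0.1422, 0.1867]
ee_rot: [-3.141, 0.012, 2.87]
wrist_force: [-0.1, 0.7, 2.2]
width: 0.036
finger_force: 0.0
```

>>> servo_tool(plan=[[0.3,0,-0.1,0,0,0,36],[0.6,0,-0.1,0,0,0,36],[0.9,0,-0.1,0,0,0,36],[1,0,-0.1,0,0,0,36],[1,0,-0.1,0,0,0,36]])

```text
time: 40.38
tool_pos: [0.5065, -0.114, 0.1893]
ee_rot: [3.142, 0.001, 2.87]
wrist_force: [0.9, 0.1, 0.3]
width: 0.0362
finger_force: 0.0
```

>>> servo_tool(plan=[[0.3,0,0,0,0,0,36],[0.6,0,0,0,0,0,36],[0.9,0,0,0,0,0,36],[0.9,0,0,0,0,0,36],[0.9,0,0,0,0,0,36]])

```text
time: 40.8
tool_pos: [0.4218, -0.0906, 0.1892]
ee_rot: [-3.141, 0.002, 2.869]
wrist_force: [-0.2, -0.0, 0.7]
width: 0.036
finger_force: 0.0
```

```bash
python3 - <<'E'
from h import *
g=cv2.cvtColor(robot.snapshot("top"),cv2.COLOR_RGB2GRAY)
for r in range(164,188): print(r,' '.join('%2d'%(v//10) for v in g[r,350:374]))
h=cv2.imread("pics/h.png",0)[:,:400].astype(int)
n=cv2.cvtColor(robot.snapshot("side"),cv2.COLOR_RGB2GRAY)[140:240,290:370]; n=cv2.resize(n,(400,500),interpolation=cv2.INTER_CUBIC).astype(int)
print("candle region diff",abs(n-h)[195:300,160:300].mean(), abs(n-h)[195:300,160:300].max())
for t in("mug","orange","tumbler"): print(t,[np.round(d["extent"]).tolist() for d in robot.find_in(t,"top")[:1]])
E
```

```text
164 12 17 22 24 24 24 24 24 24 24 24 24 24 24 24 24 24 24 24 24 24 24 24 24
165 14 18 23 24 24 25 24 24 23 22 22 22 22 23 23 24 24 24 24 24 24 24 24 24
166 16 20 23 24 24 24 23 22 20 19 19 18 19 19 20 22 23 24 24 24 24 24 24 24
167 17 22 24 24 23 22 20 19 18 18 18 18 17 17 17 18 20 22 23 24 24 24 24 24
168 19 22 24 23 21 19 18 18 17 17 16 16 14 13 13 15 17 19 22 23 24 24 24 24
169 20 22 23 21 19 18 18 17 15 14 12 11  9  8  8 11 14 17 19 21 23 24 24 24
170 21 22 21 20 18 17 16 14 11  9  7  6  6  6  6  8 12 15 17 19 22 23 24 24
171 20 21 20 19 17 16 13 10  8  6  5  6  5  6  6  7 10 14 16 18 19 22 24 24
172 19 19 19 18 17 14 10  7  7  6  6  6  6  6  6  6  7 11 15 17 18 21 23 24
173 20 19 18 17 15 11  8  7  7  6  6  6  6  6  6  6  7  9 13 16 17 20 23 24
174 21 19 18 17 14 10  7  7  7  6  5  6  6  6  5  6  6  7 11 15 17 19 22 24
175 20 19 18 17 13  9  6  7  6  6  6  7  7  6  6  6  6  7 10 14 16 18 20 22
176 19 18 18 16 12  9  7  6  6  6  7 11 10  8  6  6  6  6 10 14 17 18 19 18
177 19 18 18 16 12  8  6  6  6  6 10 14 14  9  6  6  6  7 10 15 17 18 19 18
178 21 19 18 17 13  9  7  7  5  6 10
[... 169 characters left out ...]
8 11 15 17 18 18 15 10
181 23 21 18 17 17 14 11  7  5  8 11 11  8  6  6  8 10 14 16 18 18 18 16 10
182 24 22 18 17 18 17 14 10  7  6  7  7  6  6  7 10 14 17 17 17 18 18 15  9
183 24 23 19 17 18 18 17 14 10  8  7  7  7  9 11 14 16 18 18 18 19 18 12  7
184 24 23 21 18 17 18 17 16 12 11 10 11 13 14 16 17 17 17 18 19 21 18 12  5
185 22 23 22 20 17 17 17 17 15 13 12 14 16 17 18 17 17 18 20 22 22 17 10  5
186 17 20 21 20 18 16 17 17 16 15 14 16 17 17 17 17 18 21 23 24 22 15  8  4
187 16 17 18 19 18 18 17 16 16 17 15 16 17 18 19 19 21 23 24 24 21 13  6  4
candle region diff 0.6356462585034014 3
mug [[468.0, 190.0, 35.0, 37.0]]
orange [[430.0, 226.0, 26.0, 24.0]]
tumbler [[446.0, 156.0, 33.0, 29.0]]
```

The pointer line runs from (362,176) to (360,181), along the unit's axis towards the mouth. The candle has not changed and the bystanders are in place. Handing in.

```bash
python3 -c "
from h import *
print(robot.close_job())"
```

```text
the job is handed in; nothing more can be done
None
```

The job is handed in: the candle is against the hard stop and let go, the counter is turned back to its zero stop, and the mug, orange and tumbler are where they stood. The judge returned no verdict; these are my own force and camera checks.

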